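# Funnel the hazelnuts into the storage jar

### The job

Lift the metal beaker of hazelnuts out of the wooden stand, set it down upright on the chopping board and let go, then take it again in a way that lets you tip it, and pour all five nuts through the green funnel into the glass jar without spilling any. Finish with the empty beaker standing upright on the board, let go, and the funnel still sitting in the upright jar; do not lift or tip over the jar, and leave the pepper mill, the espresso cup and the lemon where they are.

Things in the scene. Friction and masses are not known exactly. Their poses are not given: they have to be found in the camera images.
- beaker: Straight, round, double-walled metal beaker without handle, outside diameter 62 mm, 100 mm tall, about 0.16 kg, open at the top. Origin: centre of its underside; z points out of the mouth. Its yaw means nothing. It starts in the stand with the five nuts in it, the topmost about 25 mm below the rim.
- beaker_rim (a point): Centre of the beaker's mouth, 100 mm above its underside. Inside, the beaker tapers from 56 mm across here to 38 mm at the inner floor, 8 mm above the underside (wall slope about 5 degrees): it must be tipped well past 90 degrees (105 to 115) before the last nuts roll out; waiting or shaking helps.
- stand: Light wooden stand, fixed, 118 (x) by 112 (y) mm; origin: centre of its underside. The beaker stands on its 12 mm floor within 7 mm of the centre. Panels 110 mm high at its +x and -x sides, inner faces 94 mm apart; at +y and -y only rails 28 mm high. So there is room only for a gripper coming straight down with a finger on the beaker's +y and one on its -y side.
- board: Wooden chopping board, fixed, 330 (x) by 230 (y) by 21 mm, lying flat. Origin: centre of its underside; top at z = 21 mm. Clear on top.
- jar: Clear glass jar with two steel rings below the rim, loose, 0.7 kg, outside diameter 68 mm (rings 71), 112 mm tall, inside diameter 60 mm, inner floor 7 mm above the underside. Origin: centre of its underside, z up. Must stay standing.
- jar_rim (a point): Centre of the jar's mouth, 112 mm above its underside.
- funnel: Green plastic wide-neck funnel, loose, 0.1 kg; four ribs under its cone rest on the jar's rim. Origin: on its axis at the level of the jar's rim, z up. Above it the cone widens from 53 mm across to 134 mm at its rim, 53 mm up; below, the spout reaches 30 mm into the jar, 51 mm outside and 46 mm inside diameter.
- funnel_mouth (a point): Centre of the funnel's rim, 53 mm above the funnel's origin, 165 mm above the worktop.
- nut_0: Brown hazelnut in the shell, about 23 mm across, 10 g; origin at its centre. One of five alike, in the beaker at the start.
- nut_1: Brown hazelnut in the shell, about 23 mm across, 10 g; origin at its centre. One of five alike, in the beaker at the start.
- nut_2: Brown hazelnut in the shell, about 23 mm across, 10 g; origin at its centre. One of five alike, in the beaker at the start.
- nut_3: Brown hazelnut in the shell, about 23 mm across, 10 g; origin at its centre. One of five alike, in the beaker at the start.
- nut_4: Brown hazelnut in the shell, about 23 mm across, 10 g; origin at its centre. One of five alike, in the beaker at the start.
- pepper_mill: Dark wooden pepper mill, 58 mm across, 170 mm tall, loose; origin at the centre of its underside. Bystander.
- espresso_cup: Small white cup with a handle, 59 x 85 x 49 mm, loose; origin at the centre of its underside. Bystander.
- lemon: Yellow lemon, 71 x 53 x 51 mm, loose; origin at its underside. Bystander.

How it is judged:
By the outcome, as a careful person would: the job done as asked, in the order asked, and still so for the second after the job is handed in, with the robot touching nothing.
It also fails if it takes over 61 s, if anything falls off the work surface, if the arm or the gripper's body presses on something with over 40 N, if the wrist force passes 120 N, or if a joint passes its speed limit or range.

### The arm

A 6-joint arm with a two-finger parallel gripper is mounted at the origin on a cart in front of the work surface, level with it; the furniture and walls round the work are solid. World frame = base frame: x ahead of the robot, y to its left, z up, the work surface at z = 0. Lengths are in mm, angles in rad, forces in N, time in s.
With the tool pointing down it reaches from about 275 to 1000 mm from the base axis. Payload 8.4 kg.
Tool frame: the origin (TCP) lies at the very end of the fingers, on their centre line; the grasp point (between the pads) lies 19 mm behind it; z points along the fingers, y is the direction in which the jaws open and shut (so a half turn about z gives the same grasp; the last joint's range is limited). The gripper opens to 85 mm and grips with 20 to 120 N. Pads are 22 mm wide; open, the fingers measure 114 mm over their backs; the gripper's body (76 mm by 85 mm) begins 54 mm behind the grasp point. The pads swing forward as they close: fully open they stand 13 mm farther back than shut.
Start: joints at [-1.338, 0.353, 1.633, -0, 1.155, -0.002], TCP at [145.404, -607.853, 231.281] pointing down, gripper open.
Joint ranges: [-2.63, 2.63], [-0.92, 2.1], [0.06, 2.66], [-1.3, 4.44], [0, 2.69], [-3.02, 3.02]. Speed limits (rad/s): [2.22, 2.22, 2.79, 3.14, 3.14, 3.14].

### API

Orientations are given as [roll, pitch, yaw] about the fixed x, y, z axes, in that order (R = Rz(yaw) Ry(pitch) Rx(roll)).
In Python, from rig import readout, grab_frame, calibration, r gives the robot as it stands. The module is installed in compiled form; this text tells all that it offers.
- The arm moves only by the tool play_rows, never from a script. Its argument "rows" is a list of rows, each a list of 3 entries, a list of its own where there are three numbers: the closure in counts, from 0 (fully open) to 255 (shut), then the shift along the tool's x, y, z in cm, then the turn, a rotation vector about the tool's x, y, z in rad. In form: [[gripper, [dx, dy, dz], [rx, ry, rz]], ...]. A call has 1 to 12 rows; each row is the pose to reach, as a shift and turn from the pose commanded when the call began, along the tool's axes at that moment; what a row does not reach only later rows make up. A row lasts 1/12 s, in which the tool goes at most 41.7 mm and 7.16 degrees, less where a joint would pass 70% of its speed; a pose out of reach is approached as far as the arm can. A call with a gripper value outside its range is refused whole. The fingers move at their own pace and stop on an object; "squeeze" is the grip in N (left out, the last holds). Time passes only in rows, so rows that repeat a pose let the fingers close. It gives the time, the measured TCP pose, the force and the opening at its end, in the units of the state.
- readout.sense(): the state, without advancing time (a new reading comes with each control period).
- grab_frame(name): name is "scene" or "top" or "wrist"; returns (picture, depth): 420x560x3 uint8, red, green, blue; 420x560 float32, mm along the optical axis (not along the pixel's ray), 0 where there is no reading.
- calibration(name): a dict with "vfov" (degrees; the focal length in pixels is half the picture's height over the tangent of half this angle, whatever the lens; pixels are square), "cx", "cy" (the principal point, pixels), "cam_to_world" (4x4, takes a point from camera to world coordinates). Camera axes: x right, y down, z forward; pixel columns grow to the right and rows downward; lengths in mm; the calibration is good to about 2 mm. A picture is of the moment at which its call begins: read the wrist's pose just before it. calibration takes no time and is no camera call; for the wrist camera it gives the pose at the moment of the call.
- r.sign_off(): hands the job in, once; it reports no verdict.
The state is a dict: "clock": time; "qpos": joint angles; "qvel": joint speeds; "joint_efforts": joint torques, N m; "eef_pos": TCP position; "tcp_rot": TCP orientation; "contact_force": force on the tool from outside, world axes, zero at the start; "wrist_torque": the same for the moment, N m; "opening": opening from 0.0 (shut) to 1.0 (fully open).
Only numpy, scipy, OpenCV 4.12 (cv2) and the standard library are available. Lean on these libraries where they do the work, as an engineer would, in place of code of your own. Each camera call takes 0.05 s, during which the arm holds its last target.

## Working session

There is one attempt and no reset: what is moved stays moved. The work goes in short steps, Python scripts to look and compute and a tool call to move; the robot and the scene stay as the last step left them, time stands still between calls to the robot, and variables do not carry over. Pictures are saved under pics/ and viewed, and the job is handed in when it is done.

Besides the shell and the picture viewer there is one more tool, called after "Call:" in YAML: its name, and indented under it one key for each argument. play_rows: Moves the arm, as the interface text tells. Its arguments: {"type":"object","properties":{"rows":{"type":"array"},"squeeze":{"type":"number"}},"required":["rows"]}

```bash
mkdir -p pics; ls
python3 - <<'E'
from rig import readout, grab_frame, calibration, r
import cv2
print(readout.sense())
for n in ("scene","top","wrist"):
    c=calibration(n); print(n,c)
    p,d=grab_frame(n)
    cv2.imwrite(f"pics/{n}0.png",cv2.cvtColor(p,cv2.COLOR_RGB2BGR))
    import numpy as np
    np.save(f"pics/{n}0.npy",d)
E
```

```text
pics
{'clock': 0.0, 'qpos': array([-1.33838352e+00,  3.53670072e-01,  1.63412024e+00,  2.24302740e-05,
        1.15519536e+00, -2.38764863e-03]), 'qvel': array([-2.26412591e-04,  1.15196136e-03, -1.35174110e-03, -7.20842498e-07,
        2.50432517e-03, -2.70534778e-04]), 'joint_efforts': array([-2.93509016e-03, -6.05257201e+01, -3.42064941e+01, -1.60723744e-04,
        9.47237480e-03,  1.43500461e-05]), 'eef_pos': array([ 145.31220704, -607.39194577,  230.5539328 ]), 'tcp_rot': array([-3.14019969e+00, -2.38342040e-05,  2.34791373e-01]), 'contact_force': array([ 0.22566267, -0.08001423,  0.14842146]), 'wrist_torque': array([-0.01792875, -0.04238082, -0.05181434]), 'opening': 1.006283306626089}
scene {'vfov': 57.510145765328566, 'cx': 276.50368451133295, 'cy': 215.82057168897157, 'cam_to_world': array([[ 7.70372797e-01, -3.69415265e-01,  5.19671161e-01,
         1.75011955e+02],
       [-6.37523276e-01, -4.58412295e-01,  6.19210982e-01,
        -5.39819461e+02],
       [ 9.47766141e-03, -8.08325757e-01, -5.88659192e-01,
         6.37206927e+02],
       [ 0.00000000e+00,  0.00000000e+00
[... 229 characters left out ...]
,
       [-9.99740877e-01,  1.57782654e-02, -1.64080859e-02,
         2.87936260e+01],
       [ 1.48568677e-02, -9.38522588e-02, -9.95475277e-01,
         1.10222825e+03],
       [ 0.00000000e+00,  0.00000000e+00,  0.00000000e+00,
         1.00000000e+00]])}
wrist {'vfov': 69.43790878602816, 'cx': 283.0144532777227, 'cy': 204.2453856612069, 'cam_to_world': array([[ 2.33157158e-01, -9.33189983e-01, -2.73485276e-01,
         2.15439425e+02],
       [-9.72437399e-01, -2.24267114e-01, -6.37947187e-02,
        -5.90591321e+02],
       [-1.80116103e-03,  2.80821506e-01, -9.59758323e-01,
         3.73234596e+02],
       [ 0.00000000e+00,  0.00000000e+00,  0.00000000e+00,
         1.00000000e+00]])}
```

View pics/scene0.png

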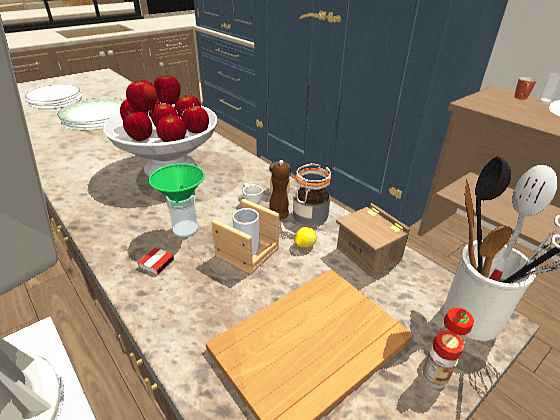

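View pics/top0.png

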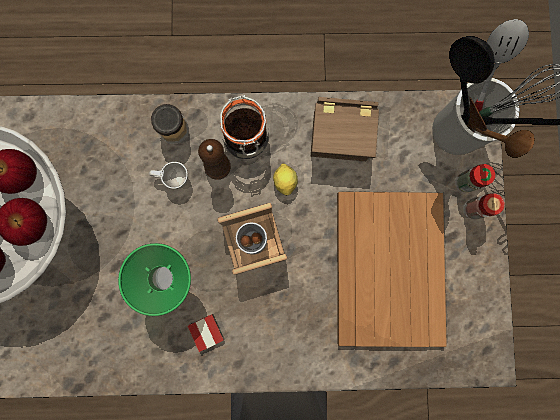

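The top view shows the funnel at about (155,279), the beaker in the slightly turned stand at (252,239), the board spanning (338–445, 192–348), the mill at (213,158), the cup at (173,176) and the lemon at (286,179). Next I measure these positions.

```bash
cat > h.py <<'E'
import numpy as np, cv2
from rig import readout, grab_frame, calibration, r
from scipy.spatial.transform import Rotation as Ro
def foc(c): return 210/np.tan(np.radians(c["vfov"])/2)
def ray(c,u,v,z):
    M=np.array(c["cam_to_world"]); f=foc(c)
    d=M[:3,:3]@np.array([(u-c["cx"])/f,(v-c["cy"])/f,1]); o=M[:3,3]
    return o+d*(z-o[2])/d[2]
def cloud(c,d):
    M=np.array(c["cam_to_world"]); f=foc(c); v,u=np.mgrid[:420,:560]
    P=np.stack([(u-c["cx"])/f*d,(v-c["cy"])/f*d,d],-1)
    return P@M[:3,:3].T+M[:3,3]
def save(p,n): cv2.imwrite(n,cv2.cvtColor(p,cv2.COLOR_RGB2BGR))
E
python3 - <<'E'
from h import *
c=calibration("top"); img=cv2.cvtColor(cv2.imread("pics/top0.png"),cv2.COLOR_BGR2HSV); d=np.load("pics/top0.npy")
P=cloud(c,d)
g=cv2.inRange(img,(60,120,60),(90,255,255)); 
cn=max(cv2.findContours(g,0,1)[0],key=cv2.contourArea); e=cv2.fitEllipse(cn); print("funnel px",e,ray(c,*e[0],165))
m=g>0; Q=P[m]; print("funnel cloud z range",np.percentile(Q[:,2],[1,50,99]), Q[Q[:,2]>155][:,:2].min(0),Q[Q[:,2]>155][:,:2].max(0))
cs=calibration("scene"); img2=cv2.cvtColor(cv2.imread("pics/scene0.png"),cv2.COLOR_BGR2HSV); ds=np.load("pics/scene0.npy");S=cloud(cs,ds)
g2=cv2.inRange(img2,(60,120,60),(90,255,255))>0; Q=S[g2]; Q=Q[Q[:,2]>150]; print("scene funnel",Q.max(0),(Q.min(0)+Q.max(0))/2)
# board
for z in (21,):
  for uv in ((338,192),(445,192),(445,345),(338,346)): print("board",uv,ray(c,*uv,z), P[uv[1]+(4 if uv[1]<250 else -4),uv[0]+(4 if uv[0]<400 else -4)])
print("heights at stand region")
Z=P[:,:,2]
reg=(slice(195,280),slice(210,295))
m=np.zeros(Z.shape,bool); m[reg]=True
m1=m&(Z>100)
print("n>100",m1.sum())
pts=P[m1]
print(np.c_[np.percentile(pts,[0,50,100],axis=0)])
# separate beaker rim: grey
hsv=img; rim=m1&(hsv[:,:,1]<70); print("rim",rim.sum(),P[rim].min(0),P[rim].max(0),(P[rim].min(0)+P[rim].max(0))/2)
pan=m1&(hsv[:,:,1]>80)
n,l,st,ce=cv2.connectedComponentsWithStats(pan.astype(np.uint8))
for i in range(1,n):
  if st[i,4]>30:
    rr=cv2.minAreaRect(P[l==i][:,:2].astype(np.float32)); print("panel",st[i,4],rr,P[l==i][:,2].mean())
# bystanders
for nme,uv in dict(mill=(210,150),cup=(175,175),lemon=(286,179),box=(207,333),jar2=(243,120),salt=(345,130)).items():
  print(nme,ray(c,*uv,0),P[uv[1],uv[0]])
# obstacles by scene cloud over z
im=cv2.imread("pics/top0.png"); save_=cv2.resize(im[180:300,200:310],None,fx=5,fy=5,interpolation=cv2.INTER_CUBIC); cv2.imwrite("pics/standcrop.png",save_)
E
```

```text
funnel px ((154.11669921875, 279.22314453125), (70.51834869384766, 72.23065948486328), 38.99300765991211) [506.24929062 239.01268537 165.        ]
funnel cloud z range [107.33485928 145.78480182 167.50431015] [441.10738831  28.79362601] [573.00833987 305.02407319]
scene funnel [573.06910205 304.05673953 637.20692733] [ 374.04052874 -117.88136086  393.66377114]
board (338, 192) [ 683.34501449 -125.87489807   21.        ] [ 674.55512942 -134.44395766   20.21030106]
board (445, 192) [ 679.80500219 -359.5915728    21.        ] [ 671.50456797 -351.36573627   18.25475213]
board (445, 345) [ 352.9489612  -343.54748455   21.        ] [ 361.60297194 -335.05709092   22.11752982]
board (338, 346) [ 355.33455768 -116.3769748    21.        ] [ 363.27179074 -125.25249112   19.8322408 ]
heights at stand region
n>100 906
[[ 511.95561188   -7.22513437  100.22290921]
 [ 582.05157354   59.93630866  108.96205641]
 [ 651.3950829   128.29348371 1102.22825005]]
rim 215 [524.83509824  28.79362601 100.22290921] [ 613.9744745    91.06567153 1102.22825005] [569.40478637  59.92964877 601.22557963]
panel 342 ((611.5682983398438, 48.53926467895508), (133.04473876953125, 93.9688491821289), 49.264610290527344) 111.35561184589396
panel 333 ((531.1196899414062, 46.44709777832031), (11.849340438842773, 110.77181243896484), 15.501317977905273) 108.74753143967814
mill [784.82517093 153.66815022   0.        ] [746.53082522 134.71222648 167.31799208]
cup [729.66606065 231.21424758   0.        ] [728.4118884  229.92628288   7.013273  ]
lemon [717.09659381 -14.1988625    0.        ] [709.03071486 -12.31974804  48.17616092]
box [384.82680503 162.12952254   0.        ] [387.0213269  160.14881851  16.37359481]
jar2 [852.12525788  79.56227875   0.        ] [829.02967142  75.89317377  79.65921781]
salt [ 826.23638145 -148.66283432    0.        ] [ 801.3817706  -133.64440932   93.28334554]
```

View pics/wrist0.png

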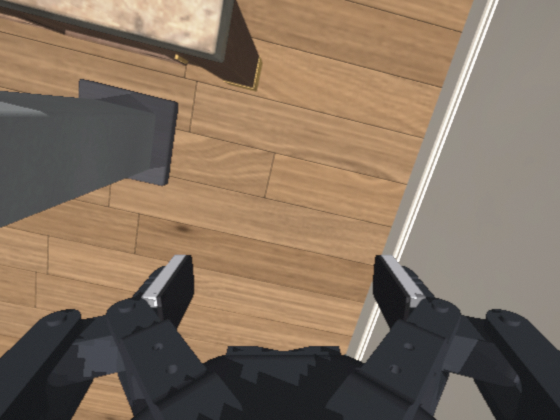

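```bash
ls pics
```

```text
scene0.npy
scene0.png
standcrop.png
top0.npy
top0.png
wrist0.npy
wrist0.png
```

View pics/standcrop.png

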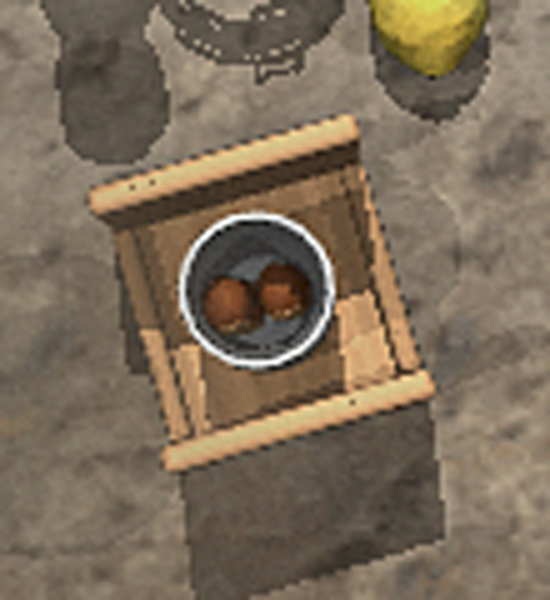

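The crop shows the beaker rim as an ellipse centred near crop (257,291), full-picture (251.4,238.2), with nuts inside. The stand panels are turned by about 15.5°.

Run:
```python
from h import *
c=calibration("top"); img=cv2.imread("pics/top0.png"); hsv=cv2.cvtColor(img,cv2.COLOR_BGR2HSV); d=np.load("pics/top0.npy"); P=cloud(c,d); Z=P[:,:,2]; ok=(d>0)
m=np.zeros(d.shape,bool); m[200:275,215:290]=True
# beaker rim: bright & unsaturated
rm=(m&(hsv[:,:,1]<60)&(hsv[:,:,2]>170)).astype(np.uint8)
cn=max(cv2.findContours(rm,0,1)[0],key=cv2.contourArea); print("area",cv2.contourArea(cn))
e=cv2.fitEllipse(cv2.convexHull(cn)); print(e, ray(c,*e[0],112))
k=np.pi; f=foc(c); print("diam mm",np.array(e[1])*(1102-112)/f/0.995)
Q=P[m&ok&(Z>104)&(hsv[:,:,1]<60)]; print(len(Q),Q.mean(0),Q.min(0),Q.max(0))
pan=(m&ok&(Z>104)&(Z<116)&(hsv[:,:,1]>80)).astype(np.uint8)
n,l,st,ce=cv2.connectedComponentsWithStats(pan)
for i in range(1,n):
  if st[i,4]>60: print("panel",st[i,4],cv2.minAreaRect(P[l==i][:,:2].astype(np.float32)),P[l==i][:,2].mean())
g=cv2.inRange(hsv,(60,120,60),(90,255,255))>0; Q=P[g&ok&(Z>158)&(Z<175)]; print("funnel top",cv2.minEnclosingCircle(Q[:,:2].astype(np.float32)))
cs=calibration("scene"); ds=np.load("pics/scene0.npy"); S=cloud(cs,ds); h2=cv2.cvtColor(cv2.imread("pics/scene0.png"),cv2.COLOR_BGR2HSV)
g2=(cv2.inRange(h2,(60,120,60),(90,255,255))>0)&(ds>0); Q=S[g2]; Q=Q[Q[:,2]>158]; print("funnel scene",cv2.minEnclosingCircle(Q[:,:2].astype(np.float32)),Q[:,2].max())
m2=np.zeros(ds.shape,bool); m2[200:225,228:262]=True
Q=S[m2&(ds>0)&(h2[:,:,1]<60)]; Q=Q[Q[:,2]>107]; print("beaker scene rim",Q.min(0),Q.max(0))
```

```text
area 710.5
((250.7281494140625, 237.3275146484375), (30.566314697265625, 31.006532669067383), 47.92584228515625) [583.27693878  61.85163945 112.        ]
diam mm [60.47093392 61.34184008]
174 [584.14957003  62.09624782 110.45740201] [552.48759884  31.69403505 104.6559713 ] [613.9744745   91.06567153 117.08504558]
panel 328 ((633.1414794921875, 74.35162353515625), (12.169675827026367, 110.50286865234375), 15.495376586914062) 108.68210329695857
panel 328 ((531.1196899414062, 46.44709777832031), (11.849340438842773, 110.77181243896484), 15.501317977905273) 108.83006214274658
funnel top ((506.5699768066406, 239.4561309814453), 66.8349609375)
funnel scene ((509.2200927734375, 237.47830200195312), 68.1908187866211) 166.44034943450066
beaker scene rim [553.68781275  28.64854558 107.00354173] [636.12100498 118.91663629 112.60422877]
```

```bash
cat >> h.py <<'E'
def Rrpy(a): return Ro.from_euler("xyz",a)
def delta(p,rpy,s=None,note=""):
    s=s or readout.sense()
    R0=Rrpy(s["tcp_rot"]); d=R0.inv().apply(np.array(p)-s["eef_pos"])/10
    rv=(R0.inv()*Rrpy(rpy)).as_rotvec()
    print(note,"d_cm",np.round(d,2),"rv",np.round(rv,3)); return d,rv
def st():
    s=readout.sense()
    print("t %.2f"%s["clock"],"p",np.round(s["eef_pos"],1),"rpy",np.round(s["tcp_rot"],3),"q",np.round(s["qpos"],3),"F",np.round(s["contact_force"],1),"op %.3f"%s["opening"])
    open("log.txt","a").write(repr((list(s["qpos"]),list(s["eef_pos"]),list(s["tcp_rot"])))+"\n")
    return s
E
python3 - <<'E'
from h import *
s=st(); delta((583.5,62,200),(np.pi,0,.2705))
E
```

```text
t 0.15 p [ 145.3 -607.5  230.7] rpy [-3.14  -0.     0.235] q [-1.338  0.354  1.634  0.     1.155 -0.002] F [-0.1  0.3 -1. ] op 1.001
 d_cm [ 58.19 -54.92   3.13] rv [-0.001 -0.    -0.036]
```

Call:
play_rows:
  rows:
    - [0, [58.2, -54.9, 3.0], [0, 0, -0.036]]
    - [0, [58.2, -54.9, 3.0], [0, 0, -0.036]]
    - [0, [58.2, -54.9, 3.0], [0, 0, -0.036]]
    - [0, [58.2, -54.9, 3.0], [0, 0, -0.036]]
    - [0, [58.2, -54.9, 3.0], [0, 0, -0.036]]
    - [0, [58.2, -54.9, 3.0], [0, 0, -0.036]]
    - [0, [58.2, -54.9, 3.0], [0, 0, -0.036]]
    - [0, [58.2, -54.9, 3.0], [0, 0, -0.036]]
    - [0, [58.2, -54.9, 3.0], [0, 0, -0.036]]
    - [0, [58.2, -54.9, 3.0], [0, 0, -0.036]]
    - [0, [58.2, -54.9, 3.0], [0, 0, -0.036]]
    - [0, [58.2, -54.9, 3.0], [0, 0, -0.036]]
  squeeze: 40

```text
clock: 1.15
eef_pos: [419.8, -187.9, 212.6]
tcp_rot: [3.141, -0.0, 0.271]
contact_force: [1.5, -0.7, -0.3]
opening: 0.999
```

Run:
```python
from h import *
s=st(); delta((583.5,62,200),(np.pi,0,.2705))
```

```text
t 1.15 p [ 419.8 -187.9  212.6] rpy [ 3.141 -0.     0.271] q [-0.424  0.115  1.993 -0.     1.034  0.876] F [ 1.5 -0.7 -0.3] op 0.999
 d_cm [ 22.46 -19.7    1.26] rv [ 0. -0.  0.]
```

Call:
play_rows:
  rows:
    - [0, [22.5, -19.7, 1.3], [0, 0, 0]]
    - [0, [22.5, -19.7, 1.3], [0, 0, 0]]
    - [0, [22.5, -19.7, 1.3], [0, 0, 0]]
    - [0, [22.5, -19.7, 1.3], [0, 0, 0]]
    - [0, [22.5, -19.7, 1.3], [0, 0, 0]]
    - [0, [22.5, -19.7, 1.3], [0, 0, 0]]
    - [0, [22.5, -19.7, 1.3], [0, 0, 0]]
    - [0, [22.5, -19.7, 1.3], [0, 0, 0]]
    - [0, [22.5, -19.7, 1.3], [0, 0, 0]]

```text
clock: 1.9
eef_pos: [584.2, 62.6, 198.9]
tcp_rot: [-3.141, 0.0, 0.274]
contact_force: [-0.3, -0.6, 0.6]
opening: 1.002
```

Run:
```python
from h import *
s=st(); c=calibration("wrist"); p,d=grab_frame("wrist"); save(p,"pics/w1.png")
hsv=cv2.cvtColor(p,cv2.COLOR_RGB2HSV); P=cloud(c,d); Z=P[:,:,2]
m=(d>0)&(Z>106)&(Z<117)&(hsv[:,:,1]<60); Q=P[m]; Q=Q[np.hypot(Q[:,0]-583,Q[:,1]-62)<45]; print(len(Q),cv2.minEnclosingCircle(Q[:,:2].astype(np.float32)),Q[:,2].mean())
delta((583.5,62,58),(np.pi,0,.2705))
```

```text
t 1.90 p [584.2  62.6 198.9] rpy [-3.141  0.     0.274] q [0.104 0.328 1.747 0.    1.067 1.401] F [-0.3 -0.6  0.6] op 1.002
1181 ((585.875, 62.68771743774414), 30.980239868164062) 110.94944348110508
 d_cm [ 0.08 -0.08 14.09] rv [0.    0.001 0.003]
```

View pics/w1.png

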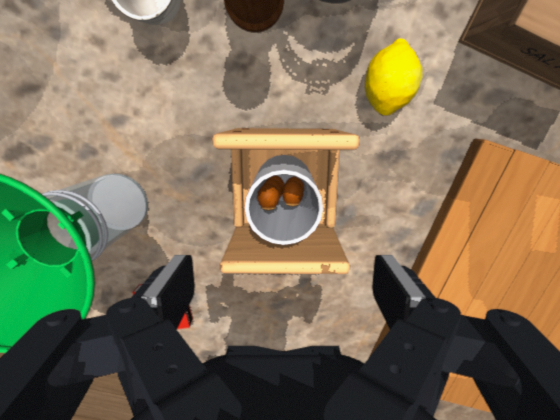

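The wrist picture shows the beaker at (284,205), square between the panels and level with the open fingers, with the nuts inside. Both views agree within 2 mm, so I go straight down.

Call:
play_rows:
  rows:
    - [0, [0, 0, 3], [0, 0, 0]]
    - [0, [0, 0, 6], [0, 0, 0]]
    - [0, [0, 0, 9], [0, 0, 0]]
    - [0, [0, 0, 11], [0, 0, 0]]
    - [0, [0, 0, 13], [0, 0, 0]]
    - [0, [0, 0, 14.1], [0, 0, 0]]
    - [0, [0, 0, 14.1], [0, 0, 0]]

```text
clock: 2.53
eef_pos: [580.9, 58.7, 56.5]
tcp_rot: [-3.141, 0.004, 0.27]
contact_force: [0.2, 0.2, -0.2]
opening: 0.997
```

Call:
play_rows:
  rows:
    - [255, [0, 0, 0], [0, 0, 0]]
    - [255, [0, 0, 0], [0, 0, 0]]
    - [255, [0, 0, 0], [0, 0, 0]]
    - [255, [0, 0, 0], [0, 0, 0]]
    - [255, [0, 0, 0], [0, 0, 0]]
    - [255, [0, 0, 0], [0, 0, 0]]
    - [255, [0, 0, 0], [0, 0, 0]]
    - [255, [0, 0, 0], [0, 0, 0]]
  squeeze: 40

```text
clock: 3.2
eef_pos: [584.3, 60.0, 60.2]
tcp_rot: [3.141, -0.002, 0.271]
contact_force: [-0.6, -1.7, 8.6]
opening: 0.727
```

Run:
```python
from h import *
s=st()
# planar fit
rows=[eval(l) for l in open("log.txt")]
from scipy.optimize import least_squares
def res(x):
    o=[]
    for q,p,_ in rows:
        r_=np.hypot(p[0],p[1])
        a=q[1];b=q[1]+q[2]
        o+=[x[0]+x[1]*np.sin(a)+x[2]*np.sin(b)+x[3]*np.cos(b)-r_, x[4]+x[1]*np.cos(a)+x[2]*np.cos(b)-x[3]*np.sin(b)-p[2]]
    return o
f=least_squares(res,[0,400,400,0,0]); print(f.x,np.round(res(f.x),2))
for q,p,e in rows: print(np.arctan2(p[1],p[0])-q[0], sum(q[1:3])+q[4])
```

```text
t 3.20 p [584.3  60.   60.2] rpy [ 3.141e+00 -2.000e-03  2.710e-01] q [ 1.000e-01  5.050e-01  1.842e+00 -1.000e-03  7.920e-01  1.400e+00] F [-0.6 -1.7  8.6] op 0.727
[ 3.56618471e-01  5.67773633e+02  4.92295754e+02  5.55155186e+01
 -5.19546449e+01] [ 0.   -0.02  0.    0.01 -0.    0.02 -0.   -0.01]
0.0024028643240705527 3.14271434350744
0.003248636505820468 3.1412541743432763
0.002730406117138706 3.1417617395846436
0.0023457548881322954 3.1390804432911583
```

Run:
```python
from h import *
delta((600,-225,210),(np.pi,0,.2705))
```

```text
d_cm [ -6.08  27.89 -14.97] rv [ 0.001 -0.002  0.   ]
```

Call:
play_rows:
  rows:
    - [255, [0, 0, -1], [0, 0, 0]]
    - [255, [0, 0, -3], [0, 0, 0]]
    - [255, [0, 0, -6], [0, 0, 0]]
    - [255, [0, 0, -9], [0, 0, 0]]
    - [255, [0, 0, -12], [0, 0, 0]]
    - [255, [0, 0, -14], [0, 0, 0]]
    - [255, [0, 0, -15], [0, 0, 0]]
    - [255, [0, 0, -15], [0, 0, 0]]

```text
clock: 3.87
eef_pos: [584.5, 60.4, 211.6]
tcp_rot: [3.141, -0.005, 0.271]
contact_force: [0.2, -0.3, -2.2]
opening: 0.729
```

Run:
```python
from h import *
st();delta((600,-225,110),(np.pi,0,.2705))
p,d=grab_frame("scene"); save(p,"pics/s1.png")
```

```text
t 3.87 p [584.5  60.4 211.6] rpy [ 3.141 -0.005  0.271] q [0.1   0.313 1.739 0.    1.086 1.4  ] F [ 0.2 -0.3 -2.2] op 0.729
 d_cm [-6.19 27.9  10.15] rv [ 0.001 -0.005  0.   ]
```

View pics/s1.png

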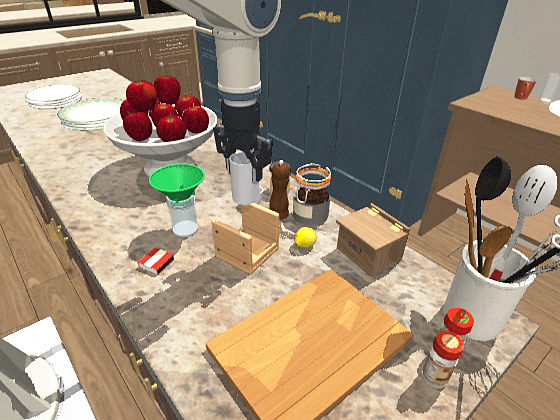

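The beaker, at (244,178), is lifted clear of the stand, and nothing else has moved. I carry it over the board.

Call:
play_rows:
  rows:
    - [255, [-0.5, 2, 0], [0, 0, 0]]
    - [255, [-1.2, 5, 0], [0, 0, 0]]
    - [255, [-2.0, 9, 0], [0, 0, 0]]
    - [255, [-2.8, 13, 0], [0, 0, 0]]
    - [255, [-3.7, 17, 1], [0, 0, 0]]
    - [255, [-4.6, 21, 3], [0, 0, 0]]
    - [255, [-5.4, 24.5, 6], [0, 0, 0]]
    - [255, [-6.0, 27, 9], [0, 0, 0]]
    - [255, [-6.2, 27.9, 11], [0, 0, 0]]
    - [255, [-6.2, 27.9, 13], [0, 0, 0]]
    - [255, [-6.2, 27.9, 13], [0, 0, 0]]

```text
clock: 4.83
eef_pos: [593.5, -224.8, 71.9]
tcp_rot: [-3.135, 0.008, 0.269]
contact_force: [-0.2, 0.8, -2.4]
opening: 0.732
```

Run:
```python
from h import *
st();delta((600,-225,70.5),(np.pi,0,.2705))
p,d=grab_frame("scene"); save(p,"pics/s2.png"); c=calibration("scene"); P=cloud(c,d)
print(P[270:340:6,290:350:10,2].round(0))
```

```text
t 4.83 p [ 593.5 -224.8   71.9] rpy [-3.135  0.008  0.269] q [-0.364  0.552  1.719  0.     0.881  0.937] F [-0.2  0.8 -2.4] op 0.732
 d_cm [0.62 0.19 0.13] rv [-0.006  0.008 -0.002]
[[ -2.  -1. 123. 134. 121. 155.]
 [  1.  -0.  -0. 119. 106. 102.]
 [ -2.  -1.  20. 103.  91.  87.]
 [  0.  19.  20.  89. 120.  73.]
 [ 23.  21.  20.  20. 106. 114.]
 [ 20.  19.  21.  20.  91.  98.]
 [ 19.  19.  21.  48.  74.  81.]
 [ 21.  19.  21.  35.  58.  65.]
 [ 21.  19.  20.  21.  43.  44.]
 [ 21.  19.  22.  18.  24.  27.]
 [ 20.  19.  20.  20.  20.  21.]
 [ 19.  19.  21.  22.  20.  19.]]
```

View pics/s2.png

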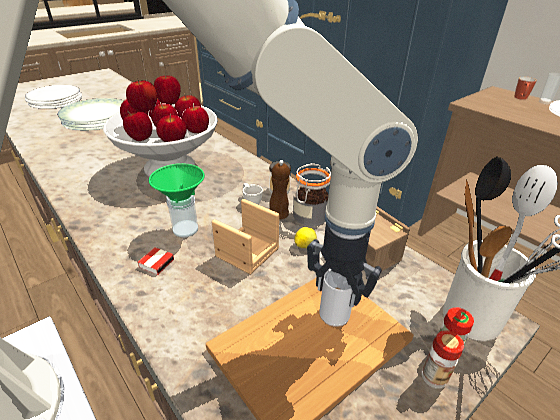

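The beaker is just above the board at (335,300), its lower edge still off the wood. I settle the arm before lowering.

Call:
play_rows:
  rows:
    - [255, [0, 0, 0], [0, 0, 0]]
    - [255, [0, 0, 0], [0, 0, 0]]
    - [255, [0, 0, 0], [0, 0, 0]]

```text
clock: 5.13
eef_pos: [599.1, -224.9, 80.0]
tcp_rot: [3.14, -0.002, 0.272]
contact_force: [-0.1, 0.4, -1.6]
opening: 0.73
```

Run:
```python
from h import *
st()
```

```text
t 5.13 p [ 599.1 -224.9   80. ] rpy [ 3.14e+00 -2.00e-03  2.72e-01] q [-0.362  0.542  1.713  0.     0.884  0.938] F [-0.1  0.4 -1.6] op 0.730
```

Call:
play_rows:
  rows:
    - [255, [0, 0, 0.4], [0, 0, 0]]
    - [255, [0, 0, 0.7], [0, 0, 0]]
    - [255, [0, 0, 0.9], [0, 0, 0]]
    - [255, [0, 0, 1.0], [0, 0, 0]]
    - [255, [0, 0, 1.1], [0, 0, 0]]
    - [255, [0, 0, 1.1], [0, 0, 0]]
    - [255, [0, 0, 1.1], [0, 0, 0]]

```text
clock: 5.72
eef_pos: [598.3, -225.1, 69.3]
tcp_rot: [-3.142, -0.0, 0.271]
contact_force: [-5.7, 2.6, 14.3]
opening: 0.725
```

Run:
```python
from h import *
st()
```

```text
t 5.72 p [ 598.3 -225.1   69.3] rpy [-3.142 -0.     0.271] q [-0.362  0.556  1.718  0.     0.867  0.937] F [-5.7  2.6 14.3] op 0.725
```

Contact with the board, 14 N. I release and raise.

Call:
play_rows:
  rows:
    - [200, [0, 0, -0.05], [0, 0, 0]]
    - [0, [0, 0, -0.05], [0, 0, 0]]
    - [0, [0, 0, -0.05], [0, 0, 0]]
    - [0, [0, 0, -0.05], [0, 0, 0]]
    - [0, [0, 0, -0.05], [0, 0, 0]]
    - [0, [0, 0, -0.05], [0, 0, 0]]
    - [0, [0, 0, -2], [0, 0, 0]]
    - [0, [0, 0, -5], [0, 0, 0]]
    - [0, [0, 0, -9], [0, 0, 0]]
    - [0, [0, 0, -13], [0, 0, 0]]
    - [0, [0, 0, -16], [0, 0, 0]]
    - [0, [0, 0, -16], [0, 0, 0]]

```text
clock: 6.72
eef_pos: [601.5, -226.6, 234.9]
tcp_rot: [3.135, -0.009, 0.271]
contact_force: [1.9, 0.2, 0.6]
opening: 1.001
```

Run:
```python
from h import *
st()
c=calibration("wrist"); p,d=grab_frame("wrist"); save(p,"pics/w2.png")
hsv=cv2.cvtColor(p,cv2.COLOR_RGB2HSV); P=cloud(c,d); Z=P[:,:,2]
m=(d>0)&(Z>114)&(Z<128)&(hsv[:,:,1]<60); Q=P[m]; Q=Q[np.hypot(Q[:,0]-599,Q[:,1]+225)<45]; print(len(Q),cv2.minEnclosingCircle(Q[:,:2].astype(np.float32)),Q[:,2].mean())
p,d=grab_frame("scene"); save(p,"pics/s3.png")
```

```text
t 6.72 p [ 601.5 -226.6  234.9] rpy [ 3.135 -0.009  0.271] q [-0.363  0.372  1.598  0.     1.162  0.937] F [1.9 0.2 0.6] op 1.001
996 ((600.9088134765625, -224.5499267578125), 31.03253746032715) 119.73856813483515
```

View pics/w2.png

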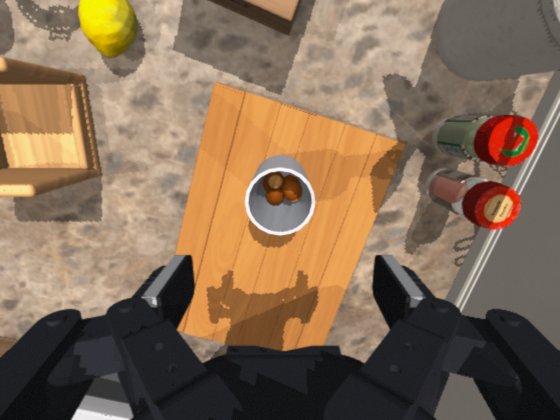

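View pics/s3.png

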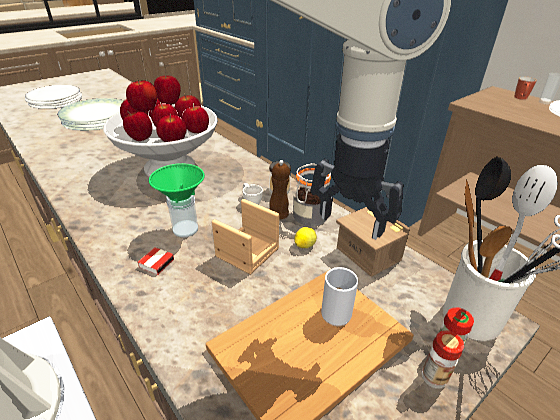

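The beaker stands upright on the board, centre (601,-225) with its rim at z≈120, and the nuts are inside. Next I tilt the tool in the air towards a side grasp and use that to find the wrist length.

```bash
cat >> h.py <<'E'
def pose(az,a,roll=0):
    "tool z along azimuth az, a rad below horizontal, tool x up; roll about tool z"
    z=np.array([np.cos(az)*np.cos(a),np.sin(az)*np.cos(a),-np.sin(a)])
    y=np.cross(z,[0,0,1.]); y/=np.linalg.norm(y)   # y = z cross x, x up
    x=np.cross(y,z)
    return (Ro.from_matrix(np.c_[x,y,z])*Ro.from_rotvec([0,0,roll])).as_euler("xyz")
def pol(r_,az,z): return np.array([r_*np.cos(az),r_*np.sin(az),z])
E
python3 - <<'E'
from h import *
st();
R=Ro.from_euler("xyz",pose(-.3595,.26)).as_matrix(); print(R.round(2))
delta(pol(560,-.3595,280),pose(-.3595,np.radians(50)))
E
```

```text
t 6.82 p [ 598.8 -225.6  228.9] rpy [ 3.14e+00 -2.00e-03  2.71e-01] q [-0.363  0.377  1.604 -0.     1.158  0.937] F [-0.1  0.3 -1.9] op 1.002
[[ 0.24 -0.35  0.9 ]
 [-0.09 -0.94 -0.34]
 [ 0.97  0.   -0.26]]
 d_cm [-6.41 -4.74 -5.13] rv [-0.219  0.672  0.604]
```

Call:
play_rows:
  rows:
    - [0, [-6.4, -4.7, -5.1], [-0.219, 0.672, 0.604]]
    - [0, [-6.4, -4.7, -5.1], [-0.219, 0.672, 0.604]]
    - [0, [-6.4, -4.7, -5.1], [-0.219, 0.672, 0.604]]
    - [0, [-6.4, -4.7, -5.1], [-0.219, 0.672, 0.604]]
    - [0, [-6.4, -4.7, -5.1], [-0.219, 0.672, 0.604]]
    - [0, [-6.4, -4.7, -5.1], [-0.219, 0.672, 0.604]]
    - [0, [-6.4, -4.7, -5.1], [-0.219, 0.672, 0.604]]
    - [0, [-6.4, -4.7, -5.1], [-0.219, 0.672, 0.604]]
    - [0, [-6.4, -4.7, -5.1], [-0.219, 0.672, 0.604]]

```text
clock: 7.57
eef_pos: [520.8, -195.6, 274.7]
tcp_rot: [-3.141, -0.691, -0.361]
contact_force: [0.6, 0.3, -1.0]
opening: 1.001
```

Run:
```python
from h import *
s=st()
rows=[eval(l) for l in open("log.txt")]
from scipy.optimize import least_squares
def res(x):
    o=[]
    for q,p,_ in rows:
        r_=np.hypot(p[0],p[1])
        a=q[1];b=q[1]+q[2];c=b+q[4]
        o+=[x[0]+x[1]*np.sin(a)+x[2]*np.sin(b)+x[3]*np.cos(b)+x[5]*np.sin(c)+x[6]*np.cos(c)-r_, x[4]+x[1]*np.cos(a)+x[2]*np.cos(b)-x[3]*np.sin(b)+x[5]*np.cos(c)-x[6]*np.sin(c)-p[2]]
    return o
f=least_squares(res,[0,567,492,55,150,200,0]); print(f.x.round(1),np.round(res(f.x),2)[-4:])
```

```text
t 7.57 p [ 520.8 -195.6  274.7] rpy [-3.141 -0.691 -0.361] q [-0.364 -0.074  2.23   0.01   0.295  1.559] F [ 0.6  0.3 -1. ] op 1.001
[ -0.  568.1 494.3  58.5 294.  342.7  -0. ] [ 0.  0. -0. -0.]
```

The wrist sits 343 mm behind the TCP, so a straight-ahead side grasp would need q5<0. A sideways approach using joint 4 is needed, so I'll build the full IK and check candidate poses against the joint ranges.

```bash
cat > kin.py <<'E'
import numpy as np
from scipy.spatial.transform import Rotation as Ro
A1,A2,D,H,L=568.1,494.3,58.5,294.0,342.7
LO=np.array([-2.63,-.92,.06,-1.3,0,-3.02]);HI=np.array([2.63,2.1,2.66,4.44,2.69,3.02])
S4=1
def fk(q):
    b=q[1]+q[2]
    Rf=Ro.from_euler("z",q[0])*Ro.from_euler("y",b)
    Rq=Rf*Ro.from_euler("z",S4*q[3])*Ro.from_euler("y",q[4])*Ro.from_euler("z",q[5]+np.pi/2)
    el=np.array([A1*np.sin(q[1]),0,H+A1*np.cos(q[1])])
    W=Ro.from_euler("z",q[0]).apply(el)+Rf.apply([D,0,A2])
    return W+Rq.apply([0,0,L]),Rq,W
def ik(p,R):
    W=np.array(p)-R.apply([0,0,L]); q1=np.arctan2(W[1],W[0])
    r=np.hypot(W[0],W[1]); z=W[2]-H; d=np.hypot(r,z); l2=np.hypot(A2,D)
    c=(A1*A1+l2*l2-d*d)/(2*A1*l2)
    if abs(c)>1: return None
    e=np.arccos(c); q3=np.pi-e-np.arctan2(D,A2)
    q2=np.arctan2(r,z)-np.arccos((A1*A1+d*d-l2*l2)/(2*A1*d))
    M=(Ro.from_euler("z",q1)*Ro.from_euler("y",q2+q3)).inv()*R
    al,be,ga=M.as_euler("ZYZ")  # be in 0..pi
    q4=S4*al; q6=ga-np.pi/2
    q4=(q4-LO[3])%(2*np.pi)+LO[3]; q6=(q6+np.pi)%(2*np.pi)-np.pi
    q=np.array([q1,q2,q3,q4,be,q6]); return q
def ok(q): return q is not None and np.all(q>LO+.03) and np.all(q<HI-.03)
E
python3 - <<'E'
from h import *
import kin
rows=[eval(l) for l in open("log.txt")]
for s in (1,-1):
    kin.S4=s
    for q,p,e in rows[-3:]:
        P,R,_=kin.fk(q); print(s,np.round(P-p,2),np.round((Ro.from_euler("xyz",e).inv()*R).as_rotvec(),4),np.round(q,3))
E
```

```text
1 [-0.53 -1.4   0.  ] [-0.  0.  0.] [-0.363  0.372  1.598  0.     1.162  0.937]
1 [-0.53 -1.4  -0.  ] [-0. -0. -0.] [-0.363  0.377  1.604 -0.     1.158  0.937]
1 [-0.53 -1.4  -0.  ] [-0. -0.  0.] [-0.364 -0.074  2.23   0.01   0.295  1.559]
-1 [-0.53 -1.41  0.  ] [-0. -0. -0.] [-0.363  0.372  1.598  0.     1.162  0.937]
-1 [-0.53 -1.39 -0.  ] [0. 0. 0.] [-0.363  0.377  1.604 -0.     1.158  0.937]
-1 [-1.21 -3.17 -0.  ] [-0.0055 -0.0001 -0.0182] [-0.364 -0.074  2.23   0.01   0.295  1.559]
```

```bash
cat > plan.py <<'E'
from h import pose,Ro,np
import kin
B=np.array([600.5,-225.,0]); Fn=np.array([507.5,238.5,0])
def Rg(az,a,flip): return Ro.from_euler("xyz",pose(az,a,np.pi*flip))
def tcp(c,R,off=22): return np.array(c)+R.apply([0,0,off])
def grasp(az,a,flip,back=0,up=0,h=50):
    R=Rg(az,a,flip); k=np.array([np.cos(az),np.sin(az),0]); return tcp(B+[0,0,21+h+up]-back*k,R),R
def pour(az,a,flip,s,phi,gz=228,d=58):
    "s=+1: mouth to left of az; tilt phi"
    k=np.array([np.cos(az),np.sin(az),0]); hdir=s*np.array([-np.sin(az),np.cos(az),0])
    R=Ro.from_rotvec(-s*phi*k)*Rg(az,a,flip)   # up -> left for negative about k
    return tcp(Fn-d*hdir+[0,0,gz],R),R
E
python3 - <<'E'
from plan import *
a=np.radians(10)
def chk(L_): 
    qs=[kin.ik(*x) for x in L_]
    if any(q is None for q in qs): return None
    m=min(min((q-kin.LO).min(),(kin.HI-q).min()) for q in qs)
    j=max([0]+[np.abs(x-y).max() for x,y in zip(qs,qs[1:])]); return m,j,qs
for flip in (0,1):
  for ag in range(-40,131,15):
    g=chk([grasp(np.radians(ag),a,flip,b,u) for b,u in((120,0),(60,0),(0,0),(0,80),(0,160))])
    if g and g[0]>.05: print("G",flip,ag,"%.2f"%g[0],"%.2f"%g[1],g[2][2].round(2))
  for s in (1,-1):
   for af in range(-40,181,15):
    g=chk([pour(np.radians(af),a,flip,s,np.radians(p)) for p in range(0,121,10)])
    if g and g[0]>.05: print("P",flip,s,af,"%.2f"%g[0],"%.2f"%g[1],g[2][0].round(2),g[2][-1].round(2))
E
```

```text
G 0 -40 0.23 0.22 [-0.06  0.98  2.27  3.77  1.48 -1.51]
G 0 -25 0.13 0.24 [-0.28  1.    2.33  3.29  1.58 -1.54]
G 0 -10 0.16 0.24 [-0.53  0.99  2.32  2.79  1.55 -1.63]
G 0 5 0.30 0.21 [-0.72  0.97  2.23  2.34  1.43 -1.61]
G 0 20 0.50 0.18 [-0.83  0.95  2.1   1.94  1.36 -1.48]
G 0 35 0.67 0.16 [-0.87  0.96  1.93  1.61  1.38 -1.32]
G 0 50 0.86 0.14 [-0.87  0.99  1.75  1.35  1.47 -1.18]
G 0 65 0.96 0.13 [-0.83  1.04  1.56  1.14  1.61 -1.08]
G 0 80 0.77 0.12 [-0.78  1.1   1.38  0.98  1.78 -1.02]
G 0 95 0.56 0.16 [-0.71  1.16  1.2   0.84  1.95 -1.01]
G 0 110 0.34 0.23 [-0.63  1.23  1.03  0.69  2.12 -1.04]
G 0 125 0.11 0.36 [-0.55  1.28  0.89  0.54  2.28 -1.13]
P 0 -1 5 0.18 0.20 [ 0.96  0.54  2.41  4.05  1.28 -1.72] [0.85 0.82 2.45 3.77 1.76 0.59]
P 0 -1 20 0.10 0.19 [ 0.77  0.54  2.54  3.57  1.34 -1.6 ] [0.59 0.86 2.53 3.24 1.91 0.54]
P 0 -1 35 0.07 0.18 [ 0.45  0.55  2.59  2.98  1.39 -1.57] [0.26 0.86 2.53 2.62 1.88 0.39]
P 0 -1 50 0.12 0.19 [ 0.13  0.54  2.54  2.39  1.36 -1.53] [0.01 0.81 2.45 2.12 1.72 0.42]
P 0 -1 65 0.24 0.19 [-0.07  0.54  2.42  1.9   1.34 -1.4 ] [-0.12  0.78  2.31 
[... 1725 characters left out ...]
.17  0.59  2.2   1.76  1.31  1.93] [-0.13  0.78  2.27  2.03  1.62 -0.44]
P 1 1 80 0.53 0.20 [-0.16  0.64  2.02  1.5   1.41  2.06] [-0.16  0.79  2.1   1.75  1.61 -0.27]
P 1 1 95 0.71 0.20 [-0.12  0.71  1.84  1.3   1.54  2.15] [-0.14  0.82  1.93  1.54  1.68 -0.13]
P 1 1 110 0.81 0.19 [-0.06  0.78  1.67  1.15  1.69  2.21] [-0.09  0.87  1.76  1.36  1.79 -0.01]
P 1 1 125 0.77 0.18 [0.02 0.84 1.5  1.01 1.85 2.23] [-0.02  0.93  1.59  1.22  1.92  0.07]
P 1 1 140 0.63 0.18 [0.1  0.91 1.36 0.89 2.   2.22] [0.06 0.98 1.43 1.1  2.06 0.12]
P 1 1 155 0.48 0.17 [0.19 0.96 1.23 0.76 2.15 2.18] [0.14 1.04 1.3  0.98 2.21 0.13]
P 1 1 170 0.34 0.17 [0.28 1.   1.14 0.61 2.28 2.08] [0.23 1.08 1.19 0.84 2.35 0.09]
```

```bash
cat >> plan.py <<'E'
def rows(poses,g):
    "relative rows from measured pose"
    from rig import readout
    s=readout.sense(); R0=Ro.from_euler("xyz",s["tcp_rot"]); p0=s["eef_pos"]
    for p,R in poses:
        d=R0.inv().apply(p-p0)/10; v=(R0.inv()*R).as_rotvec()
        print("[%d, [%.1f, %.1f, %.1f], [%.3f, %.3f, %.3f]],"%(g,*d,*v))
E
python3 - <<'E'
from plan import *
from h import readout,st
q0=st()["qpos"]; az=np.radians(50); a=np.radians(10)
p1,R1=grasp(az,a,0,140,150); q1=kin.ik(p1,R1); print(q1.round(2),p1.round(),kin.fk(q1)[2].round())
N=24; P=[]
for i in range(1,N+1):
    q=q0+(q1-q0)*i/N; p,R,W=kin.fk(q); p=p+[.5,1.4,0]; P.append((p,R))
    if i%4==0: print(i,p.round(),W.round(),R.apply([0,0,1]).round(2))
rows(P[1::2],0)
E
```

```text
t 7.57 p [ 520.8 -195.6  274.7] rpy [-3.141 -0.691 -0.361] q [-0.364 -0.074  2.23   0.01   0.295  1.559] F [ 0.6  0.3 -1. ] op 1.001
[-1.08  0.77  1.71  1.16  1.66 -0.96] [ 524. -316.  217.] [ 307. -574.  277.]
4 [ 493. -218.  207.] [ 354. -185.  519.] [ 0.4  -0.1  -0.91]
8 [ 475. -216.  163.] [ 378. -260.  489.] [ 0.28  0.12 -0.95]
12 [ 476. -208.  145.] [ 387. -341.  449.] [ 0.26  0.38 -0.89]
16 [ 494. -213.  153.] [ 378. -423.  400.] [ 0.34  0.61 -0.72]
20 [ 516. -247.  181.] [ 352. -502.  342.] [ 0.48  0.74 -0.47]
24 [ 525. -314.  217.] [ 307. -574.  277.] [ 0.63  0.75 -0.17]
[0, [-2.9, 1.9, 2.3], [0.013, -0.137, -0.071]],
[0, [-5.7, 3.1, 4.0], [0.068, -0.260, -0.137]],
[0, [-8.1, 3.6, 5.4], [0.160, -0.360, -0.199]],
[0, [-9.9, 3.5, 6.4], [0.282, -0.426, -0.255]],
[0, [-10.9, 3.2, 7.1], [0.427, -0.451, -0.307]],
[0, [-11.1, 2.7, 7.6], [0.582, -0.430, -0.355]],
[0, [-10.5, 2.5, 7.9], [0.737, -0.361, -0.401]],
[0, [-9.2, 2.6, 8.2], [0.878, -0.242, -0.444]],
[0, [-7.2, 3.4, 8.2], [0.994, -0.079, -0.488]],
[0, [-4.9, 5.0, 8.1], [1.073, 0.124, -0.533]],
[0, [-2.5, 7.5, 7.9], [1.106, 0.358, -0.581]],
[0, [-0.1, 11.0, 7.3], [1.085, 0.612, -0.632]],
```

```bash
cat > tr.py <<'E'
from plan import *
from h import readout,st
def tr(q1,N,g,lift=0,off=(.5,1.4,0)):
    q0=st()["qpos"]; P=[]
    for i in range(1,N+1):
        q=q0+(q1-q0)*i/N; p,R,W=kin.fk(q); P.append((p+off+[0,0,lift*np.sin(np.pi*i/N)],R))
    rows(P,g)
E
python3 - <<'E'
from tr import *
p1,R1=grasp(np.radians(50),np.radians(10),0,140,150); q1=kin.ik(p1,R1)
q0=readout.sense()["qpos"]; P=[]
for i in range(2,25,2):
    q=q0+(q1-q0)*i/24; p,R,W=kin.fk(q); P.append((p+[.5,1.4,60*np.sin(np.pi*i/24)],R))
rows(P,0)
E
```

```text
[0, [-1.9, 1.9, 1.1], [0.013, -0.137, -0.071]],
[0, [-3.8, 3.1, 1.7], [0.068, -0.260, -0.137]],
[0, [-5.4, 3.6, 2.1], [0.160, -0.360, -0.199]],
[0, [-6.5, 3.5, 2.3], [0.282, -0.426, -0.255]],
[0, [-7.2, 3.2, 2.6], [0.427, -0.451, -0.307]],
[0, [-7.3, 2.7, 3.0], [0.582, -0.430, -0.355]],
[0, [-6.8, 2.5, 3.5], [0.737, -0.361, -0.401]],
[0, [-5.9, 2.6, 4.1], [0.878, -0.242, -0.444]],
[0, [-4.5, 3.4, 5.0], [0.994, -0.079, -0.488]],
[0, [-3.0, 5.0, 5.8], [1.073, 0.124, -0.533]],
[0, [-1.5, 7.5, 6.7], [1.106, 0.358, -0.581]],
[0, [-0.1, 11.0, 7.3], [1.085, 0.612, -0.632]],
```

Call:
play_rows:
  rows:
    - [0, [-1, 1, 0.6], [0.007, -0.068, -0.036]]
    - [0, [-1.9, 1.9, 1.1], [0.013, -0.137, -0.071]]
    - [0, [-2.9, 2.5, 1.4], [0.04, -0.2, -0.104]]
    - [0, [-3.8, 3.1, 1.7], [0.068, -0.26, -0.137]]
    - [0, [-4.6, 3.4, 1.9], [0.112, -0.312, -0.168]]
    - [0, [-5.4, 3.6, 2.1], [0.16, -0.36, -0.199]]
    - [0, [-6.0, 3.6, 2.2], [0.22, -0.396, -0.227]]
    - [0, [-6.5, 3.5, 2.3], [0.282, -0.426, -0.255]]
    - [0, [-6.9, 3.3, 2.5], [0.353, -0.442, -0.281]]
    - [0, [-7.2, 3.2, 2.6], [0.427, -0.451, -0.307]]
    - [0, [-7.3, 2.9, 2.8], [0.504, -0.443, -0.331]]
    - [0, [-7.3, 2.7, 3.0], [0.582, -0.43, -0.355]]

```text
clock: 8.57
eef_pos: [480.6, -209.3, 208.5]
tcp_rot: [-2.783, -0.335, 0.125]
contact_force: [-0.3, 0.5, -0.9]
opening: 1.001
```

Run:
```python
from tr import *
p1,R1=grasp(np.radians(50),np.radians(10),0,140,150); tr(kin.ik(p1,R1),12,0)
```

```text
t 8.57 p [ 480.6 -209.3  208.5] rpy [-2.783 -0.335  0.125] q [-0.722  0.263  1.918  0.549  1.095  0.374] F [-0.3  0.5 -0.9] op 1.001
[0, [0.1, 0.1, 0.5], [0.067, 0.027, -0.051]],
[0, [0.3, 0.4, 0.8], [0.129, 0.066, -0.103]],
[0, [0.6, 0.7, 1.0], [0.187, 0.114, -0.157]],
[0, [1.0, 1.2, 1.1], [0.238, 0.173, -0.212]],
[0, [1.5, 1.8, 1.0], [0.281, 0.241, -0.268]],
[0, [1.9, 2.6, 0.7], [0.315, 0.318, -0.325]],
[0, [2.3, 3.5, 0.3], [0.339, 0.401, -0.383]],
[0, [2.7, 4.5, -0.2], [0.351, 0.492, -0.441]],
[0, [3.0, 5.7, -0.9], [0.352, 0.587, -0.499]],
[0, [3.2, 7.1, -1.7], [0.340, 0.686, -0.556]],
[0, [3.3, 8.7, -2.6], [0.315, 0.788, -0.614]],
[0, [3.2, 10.3, -3.7], [0.276, 0.890, -0.670]],
```

The joints are tracking the plan.

Call:
play_rows:
  rows:
    - [0, [0.1, 0.1, 0.5], [0.067, 0.027, -0.051]]
    - [0, [0.3, 0.4, 0.8], [0.129, 0.066, -0.103]]
    - [0, [0.6, 0.7, 1.0], [0.187, 0.114, -0.157]]
    - [0, [1.0, 1.2, 1.1], [0.238, 0.173, -0.212]]
    - [0, [1.5, 1.8, 1.0], [0.281, 0.241, -0.268]]
    - [0, [1.9, 2.6, 0.7], [0.315, 0.318, -0.325]]
    - [0, [2.3, 3.5, 0.3], [0.339, 0.401, -0.383]]
    - [0, [2.7, 4.5, -0.2], [0.351, 0.492, -0.441]]
    - [0, [3.0, 5.7, -0.9], [0.352, 0.587, -0.499]]
    - [0, [3.2, 7.1, -1.7], [0.34, 0.686, -0.556]]
    - [0, [3.3, 8.7, -2.6], [0.315, 0.788, -0.614]]
    - [0, [3.2, 10.3, -3.7], [0.276, 0.89, -0.67]]

```text
clock: 9.57
eef_pos: [523.9, -316.2, 217.8]
tcp_rot: [3.092, -1.397, 0.915]
contact_force: [0.1, 0.0, 0.0]
opening: 0.999
```

Run:
```python
from tr import *
st()
from h import grab_frame,save
save(grab_frame("scene")[0],"pics/s4.png")
az,a=np.radians(50),np.radians(10)
rows([grasp(az,a,0,140,u) for u in (150,100,50,10,0)],0)
rows([grasp(az,a,0,b,0) for b in (140,100,60,30,10,0)],0)
```

```text
t 9.57 p [ 523.9 -316.2  217.8] rpy [ 3.092 -1.397  0.915] q [-1.084  0.764  1.72   1.165  1.656 -0.973] F [0.1 0.  0. ] op 0.999
[0, [0.1, -0.1, 0.3], [0.013, -0.006, 0.011]],
[0, [-4.8, -0.2, 1.1], [0.013, -0.006, 0.011]],
[0, [-9.7, -0.2, 2.0], [0.013, -0.006, 0.011]],
[0, [-13.7, -0.3, 2.7], [0.013, -0.006, 0.011]],
[0, [-14.7, -0.3, 2.8], [0.013, -0.006, 0.011]],
[0, [-14.7, -0.3, 2.8], [0.013, -0.006, 0.011]],
[0, [-14.0, -0.3, 6.8], [0.013, -0.006, 0.011]],
[0, [-13.3, -0.4, 10.7], [0.013, -0.006, 0.011]],
[0, [-12.8, -0.4, 13.7], [0.013, -0.006, 0.011]],
[0, [-12.5, -0.4, 15.6], [0.013, -0.006, 0.011]],
[0, [-12.3, -0.4, 16.6], [0.013, -0.006, 0.011]],
```

View pics/s4.png

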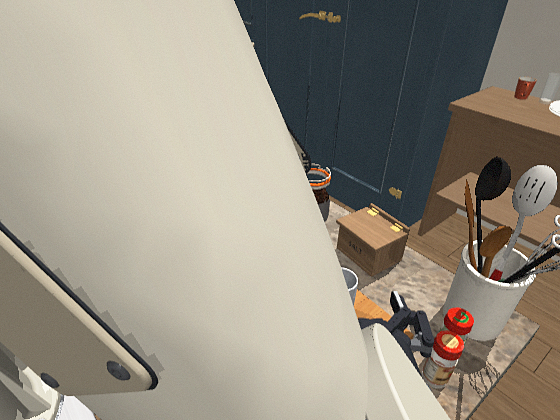

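The forearm blocks the scene camera, though the beaker still shows at (348,280). I lower and then check with the other two cameras.

Call:
play_rows:
  rows:
    - [0, [-2, 0, 0.5], [0.013, -0.006, 0.011]]
    - [0, [-5, -0.2, 1.1], [0.013, -0.006, 0.011]]
    - [0, [-8.5, -0.2, 1.8], [0.013, -0.006, 0.011]]
    - [0, [-11.5, -0.3, 2.3], [0.013, -0.006, 0.011]]
    - [0, [-13.7, -0.3, 2.7], [0.013, -0.006, 0.011]]
    - [0, [-14.7, -0.3, 2.8], [0.013, -0.006, 0.011]]
    - [0, [-14.7, -0.3, 2.8], [0.013, -0.006, 0.011]]
    - [0, [-14.7, -0.3, 2.8], [0.013, -0.006, 0.011]]

```text
clock: 10.28
eef_pos: [522.2, -311.9, 68.7]
tcp_rot: [-3.077, -1.386, 0.814]
contact_force: [1.3, -0.2, -0.3]
opening: 1.0
```

Run:
```python
from tr import *
from h import *
st()
c=calibration("wrist"); p,d=grab_frame("wrist"); save(p,"pics/w5.png")
p2,d2=grab_frame("top"); save(p2,"pics/t5.png")
az,a=np.radians(50),np.radians(10)
rows([grasp(az,a,0,b,0) for b in (100,60,30,10,0)],0)
c=calibration("top"); hsv=cv2.cvtColor(p2,cv2.COLOR_RGB2HSV); P=cloud(c,d2); Z=P[:,:,2]
Q=P[(d2>0)&(Z>114)&(Z<128)]; Q=Q[np.hypot(Q[:,0]-600,Q[:,1]+225)<40]; print(len(Q),cv2.minEnclosingCircle(Q[:,:2].astype(np.float32)))
```

```text
t 10.28 p [ 522.2 -311.9   68.7] rpy [-3.077 -1.386  0.814] q [-1.079  1.003  1.672  1.143  1.574 -1.129] F [ 1.3 -0.2 -0.3] op 1.000
[0, [0.5, 0.4, 3.9], [-0.007, 0.011, -0.009]],
[0, [1.2, 0.4, 7.8], [-0.007, 0.011, -0.009]],
[0, [1.7, 0.4, 10.7], [-0.007, 0.011, -0.009]],
[0, [2.1, 0.4, 12.7], [-0.007, 0.011, -0.009]],
[0, [2.3, 0.4, 13.7], [-0.007, 0.011, -0.009]],
191 ((597.971923828125, -225.1016845703125), 31.217382431030273)
```

View pics/w5.png

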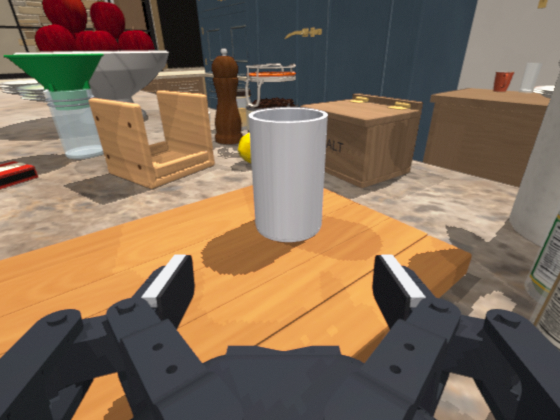

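View pics/t5.png

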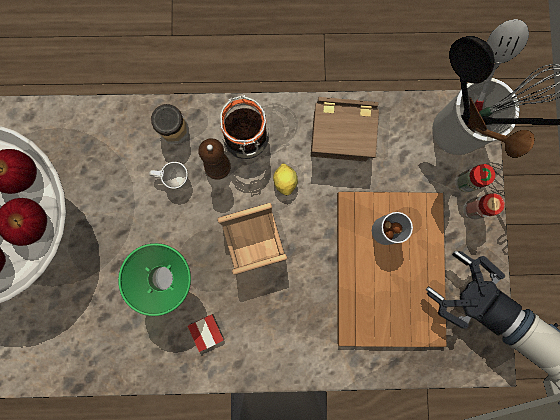

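The wrist view shows the beaker upright at (289,172), midway between the fingers. The top view shows the open gripper at (470,290), clear of the bottles, with the beaker at (396,228). I move in.

Call:
play_rows:
  rows:
    - [0, [0.4, 0.1, 2.5], [0, 0, 0]]
    - [0, [0.9, 0.2, 5.5], [0, 0, 0]]
    - [0, [1.4, 0.2, 8.5], [0, 0, 0]]
    - [0, [1.9, 0.2, 11.2], [0, 0, 0]]
    - [0, [2.2, 0.2, 13.0], [0, 0, 0]]
    - [0, [2.3, 0.2, 13.7], [0, 0, 0]]
    - [0, [2.3, 0.2, 13.7], [0, 0, 0]]
    - [0, [2.3, 0.2, 13.7], [0, 0, 0]]
    - [0, [2.3, 0.2, 13.7], [0, 0, 0]]

```text
clock: 11.13
eef_pos: [612.0, -207.3, 66.4]
tcp_rot: [-3.082, -1.384, 0.818]
contact_force: [0.4, -0.6, -0.6]
opening: 1.0
```

Run:
```python
from tr import *
from h import *
st()
p,d=grab_frame("wrist"); save(p,"pics/w6.png")
p2,d2=grab_frame("top"); cv2.imwrite("pics/t6.png",cv2.resize(cv2.cvtColor(p2[180:360,320:560],cv2.COLOR_RGB2BGR),None,fx=3,fy=3))
az,a=np.radians(50),np.radians(10)
rows([grasp(az,a,0,0,0)],0)
```

```text
t 11.13 p [ 612.  -207.3   66.4] rpy [-3.082 -1.384  0.818] q [-0.868  0.986  1.755  1.336  1.467 -1.163] F [ 0.4 -0.6 -0.6] op 1.000
[0, [0.1, 0.3, 0.1], [-0.006, 0.012, -0.011]],
```

View pics/w6.png

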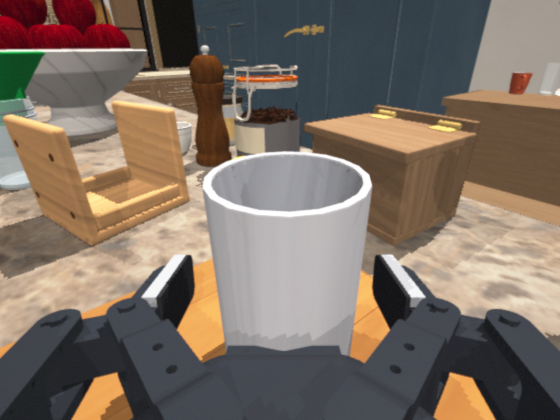

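View pics/t6.png

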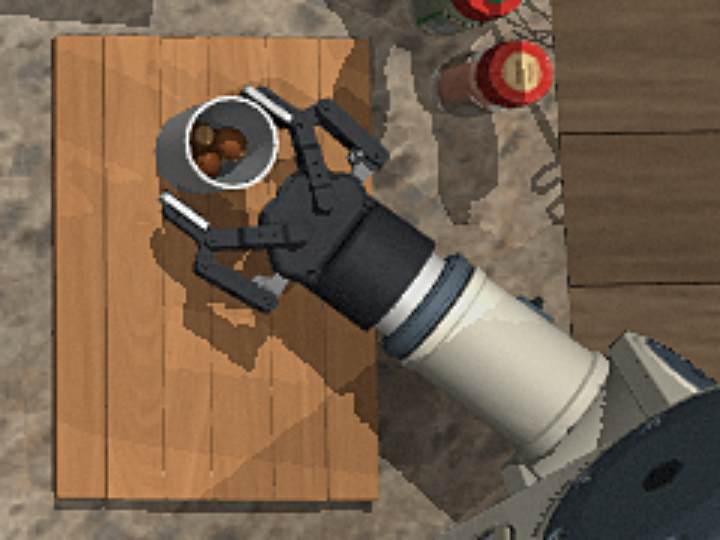

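Both pads straddle the beaker with no contact. I advance 4 mm and close.

Call:
play_rows:
  rows:
    - [0, [0.1, 0.15, 0.4], [0, 0.01, -0.01]]
    - [0, [0.1, 0.15, 0.4], [0, 0.01, -0.01]]
    - [255, [0.1, 0.15, 0.4], [0, 0.01, -0.01]]
    - [255, [0.1, 0.15, 0.4], [0, 0.01, -0.01]]
    - [255, [0.1, 0.15, 0.4], [0, 0.01, -0.01]]
    - [255, [0.1, 0.15, 0.4], [0, 0.01, -0.01]]
    - [255, [0.1, 0.15, 0.4], [0, 0.01, -0.01]]
    - [255, [0.1, 0.15, 0.4], [0, 0.01, -0.01]]
    - [255, [0.1, 0.15, 0.4], [0, 0.01, -0.01]]
    - [255, [0.1, 0.15, 0.4], [0, 0.01, -0.01]]
  squeeze: 60

```text
clock: 12.07
eef_pos: [616.1, -203.9, 66.0]
tcp_rot: [-3.127, -1.394, 0.866]
contact_force: [-0.4, -1.0, 0.4]
opening: 0.719
```

Run:
```python
from tr import *
from h import *
st()
p,d=grab_frame("wrist"); save(p,"pics/w7.png")
```

```text
t 12.07 p [ 616.1 -203.9   66. ] rpy [-3.127 -1.394  0.866] q [-0.86   0.993  1.751  1.347  1.473 -1.175] F [-0.4 -1.   0.4] op 0.719
```

View pics/w7.png

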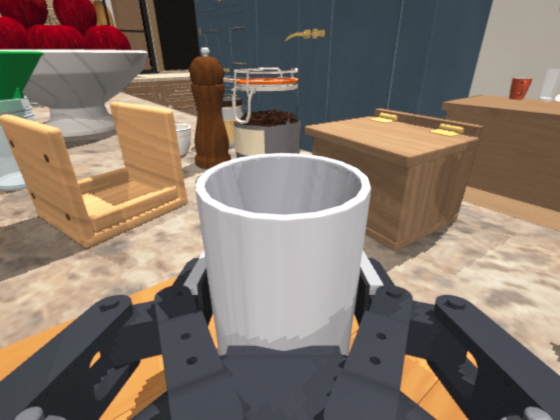

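It is gripped at 0.719×85 ≈ 61 mm, upright, with no load. I lift.

Call:
play_rows:
  rows:
    - [255, [1, 0, -0.2], [0, 0, 0]]
    - [255, [3, 0, -0.5], [0, 0, 0]]
    - [255, [6, 0, -1.0], [0, 0, 0]]
    - [255, [9, 0, -1.6], [0, 0, 0]]
    - [255, [12, 0, -2.1], [0, 0, 0]]
    - [255, [15, 0, -2.6], [0, 0, 0]]
    - [255, [17, 0, -3], [0, 0, 0]]
    - [255, [18, 0, -3.2], [0, 0, 0]]
    - [255, [18, 0, -3.2], [0, 0, 0]]
    - [255, [18, 0, -3.2], [0, 0, 0]]

```text
clock: 12.95
eef_pos: [616.2, -203.9, 248.5]
tcp_rot: [-3.129, -1.394, 0.867]
contact_force: [0.2, 1.0, -3.1]
opening: 0.715
```

```bash
cat >> plan.py <<'E'
A=np.radians(10)
def carry(c0,az0,c1,az1,N,off=26):
    out=[]
    for i in range(1,N+1):
        t=i/N; t=t*t*(3-2*t)
        az=az0+(az1-az0)*t; R=Rg(az,A,0); out.append((tcp(np.array(c0)+(np.array(c1)-c0)*t,R,off),R))
    return out
E
python3 - <<'E'
from tr import *
from h import *
s=st(); R=Ro.from_euler("xyz",s["tcp_rot"]); c0=s["eef_pos"]-R.apply([0,0,26]); print(c0.round(1)); 
p,d=grab_frame("wrist"); save(p,"pics/w8.png")
h=np.array([np.sin(np.radians(95)),-np.cos(np.radians(95)),0]); c1=Fn-58*h+[0,0,252]; print("end",c1.round(1))
P=carry(c0,np.radians(50),c1,np.radians(95),20)
for p,R in P[::4]: q=kin.ik(p,R); print(q.round(2),p.round(),kin.fk(q)[2].round(),kin.ok(q))
rows(P[:12],255); print(); rows(P[12:],255)
E
```

```text
t 12.95 p [ 616.2 -203.9  248.5] rpy [-3.129 -1.394  0.867] q [-0.86   0.68   1.803  1.329  1.533 -0.921] F [ 0.2  1.  -3.1] op 0.715
[ 599.9 -223.6  253.1]
end [449.7 233.4 252. ]
[-0.86  0.68  1.81  1.34  1.53 -0.93] [ 615. -201.  249.] [ 400. -460.  308.] True
[-0.79  0.65  1.88  1.29  1.55 -0.98] [ 590. -131.  248.] [ 407. -414.  308.] True
[-0.65  0.61  1.99  1.24  1.57 -1.05] [545.  -5. 248.] [ 425. -321.  308.] True
[-0.43  0.58  2.07  1.23  1.55 -1.1 ] [495. 130. 248.] [ 450. -204.  307.] True
[-0.22  0.57  2.09  1.26  1.53 -1.11] [458. 231. 248.] [ 471. -106.  307.] True
[255, [0.1, -0.3, 0.2], [-0.002, 0.002, -0.003]],
[255, [0.2, -1.2, 0.7], [0.014, 0.002, -0.006]],
[255, [0.3, -2.6, 1.5], [0.039, 0.002, -0.011]],
[255, [0.5, -4.4, 2.6], [0.073, 0.002, -0.017]],
[255, [0.7, -6.6, 3.9], [0.113, 0.002, -0.024]],
[255, [1.0, -9.2, 5.4], [0.159, 0.002, -0.032]],
[255, [1.3, -12.0, 7.1], [0.210, 0.002, -0.041]],
[255, [1.6, -15.0, 8.8], [0.264, 0.002, -0.051]],
[255, [1.9, -18.1, 10.6], [0.321, 0.002, -0.061]],
[255, [2.2, -21.3, 12.4], [0.379, 0.002, -0.071]],
[255, [2.5, -24.5, 14.3], [0.437, 0.002, -0.081]],
[255, [2.8, -27.6, 16.1], [0.493, 0.001, -0.091]],

[255, [3.1, -30.6, 17.8], [0.548, 0.001, -0.101]],
[255, [3.3, -33.4, 19.4], [0.599, 0.001, -0.110]],
[255, [3.6, -35.9, 20.8], [0.645, 0.001, -0.118]],
[255, [3.8, -38.1, 22.1], [0.685, 0.001, -0.125]],
[255, [4.0, -39.9, 23.1], [0.719, 0.001, -0.131]],
[255, [4.1, -41.3, 23.9], [0.744, 0.001, -0.136]],
[255, [4.2, -42.2, 24.4], [0.760, 0.001, -0.139]],
[255, [4.2, -42.5, 24.6], [0.766, 0.001, -0.140]],
```

View pics/w8.png

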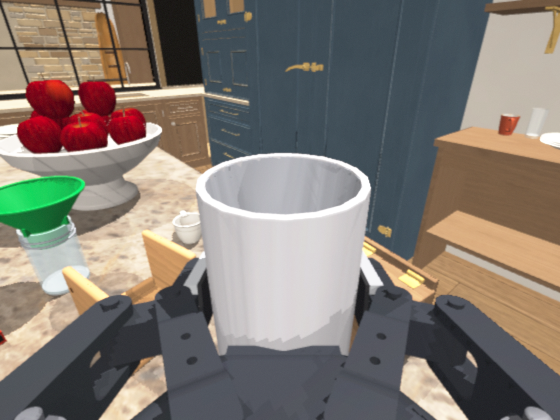

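The beaker has risen without slipping: its position in the picture, rim centred at (284,187), is unchanged. I carry it upright to the funnel.

Call:
play_rows:
  rows:
    - [255, [0.1, -0.3, 0.2], [0, 0, 0]]
    - [255, [0.2, -1.2, 0.7], [0.014, 0.002, -0.006]]
    - [255, [0.3, -2.6, 1.5], [0.039, 0.002, -0.011]]
    - [255, [0.5, -4.4, 2.6], [0.073, 0.002, -0.017]]
    - [255, [0.7, -6.6, 3.9], [0.113, 0.002, -0.024]]
    - [255, [1.0, -9.2, 5.4], [0.159, 0.002, -0.032]]
    - [255, [1.3, -12.0, 7.1], [0.21, 0.002, -0.041]]
    - [255, [1.6, -15.0, 8.8], [0.264, 0.002, -0.051]]
    - [255, [1.9, -18.1, 10.6], [0.321, 0.002, -0.061]]
    - [255, [2.2, -21.3, 12.4], [0.379, 0.002, -0.071]]
    - [255, [2.4, -23.5, 13.7], [0.42, 0.002, -0.078]]
    - [255, [2.5, -24.5, 14.3], [0.437, 0.002, -0.081]]

```text
clock: 14.0
eef_pos: [517.5, 68.3, 249.1]
tcp_rot: [-3.139, -1.398, 1.329]
contact_force: [0.1, 0.5, -2.2]
opening: 0.718
```

Run:
```python
from tr import *
from h import *
s=st(); R=Ro.from_euler("xyz",s["tcp_rot"]); c0=s["eef_pos"]-R.apply([0,0,26]); z=R.apply([0,0,1]); az=np.arctan2(z[1],z[0]); print(c0.round(1),np.degrees(az), R.apply([0,0,1]).round(3)) 
h=np.array([np.sin(np.radians(95)),-np.cos(np.radians(95)),0]); c1=Fn-58*h+[0,0,252]
rows(carry(c0,az,c1,np.radians(95),10),255)
```

```text
t 14.00 p [517.5  68.3 249.1] rpy [-3.139 -1.398  1.329] q [-0.539  0.588  2.036  1.226  1.565 -1.078] F [ 0.1  0.5 -2.2] op 0.718
[511.4  43.4 253.6] 76.32009614412254 [ 0.233  0.957 -0.172]
[255, [0.1, -0.3, 0.5], [0.009, -0.001, -0.002]],
[255, [0.3, -1.2, 1.7], [0.033, -0.001, -0.006]],
[255, [0.6, -2.4, 3.6], [0.069, -0.001, -0.013]],
[255, [1.0, -4.0, 5.9], [0.113, -0.001, -0.020]],
[255, [1.4, -5.7, 8.4], [0.161, -0.001, -0.029]],
[255, [1.8, -7.3, 10.8], [0.208, -0.001, -0.037]],
[255, [2.2, -8.9, 13.1], [0.252, -0.001, -0.045]],
[255, [2.5, -10.1, 14.9], [0.288, -0.001, -0.051]],
[255, [2.7, -11.0, 16.2], [0.312, -0.001, -0.055]],
[255, [2.7, -11.3, 16.6], [0.321, -0.001, -0.057]],
```

Call:
play_rows:
  rows:
    - [255, [0.1, -0.3, 0.5], [0.009, 0, -0.002]]
    - [255, [0.3, -1.2, 1.7], [0.033, 0, -0.006]]
    - [255, [0.6, -2.4, 3.6], [0.069, 0, -0.013]]
    - [255, [1.0, -4.0, 5.9], [0.113, 0, -0.02]]
    - [255, [1.4, -5.7, 8.4], [0.161, 0, -0.029]]
    - [255, [1.8, -7.3, 10.8], [0.208, 0, -0.037]]
    - [255, [2.2, -8.9, 13.1], [0.252, 0, -0.045]]
    - [255, [2.5, -10.1, 14.9], [0.288, 0, -0.051]]
    - [255, [2.7, -11.0, 16.2], [0.312, 0, -0.055]]
    - [255, [2.7, -11.3, 16.6], [0.321, 0, -0.057]]
    - [255, [2.7, -11.3, 16.6], [0.321, 0, -0.057]]
    - [255, [2.7, -11.3, 16.6], [0.321, 0, -0.057]]

```text
clock: 15.0
eef_pos: [451.9, 254.3, 246.7]
tcp_rot: [3.13, -1.396, 1.661]
contact_force: [-0.4, -0.6, -2.0]
opening: 0.716
```

Run:
```python
from tr import *
from h import *
s=st(); R=Ro.from_euler("xyz",s["tcp_rot"]); print((s["eef_pos"]-R.apply([0,0,26])).round(1))
p,d=grab_frame("scene"); save(p,"pics/s9.png")
p2,d2=grab_frame("top"); save(p2,"pics/t9.png")
hs=cv2.cvtColor(p2,cv2.COLOR_RGB2HSV); P=cloud(calibration("top"),d2); Z=P[:,:,2]
g=cv2.inRange(hs,(60,120,60),(90,255,255))>0; Q=P[g&(d2>0)&(Z>158)&(Z<175)]; print("funnel extents",Q.min(0),Q.max(0))
```

```text
t 15.00 p [451.9 254.3 246.7] rpy [ 3.13  -1.396  1.661] q [-0.173  0.573  2.086  1.268  1.531 -1.107] F [-0.4 -0.6 -2. ] op 0.716
[453.9 228.8 251.2]
funnel extents [451.54185457 174.97185644 158.00062677] [573.04823166 305.77022705 170.02206558]
```

View pics/s9.png

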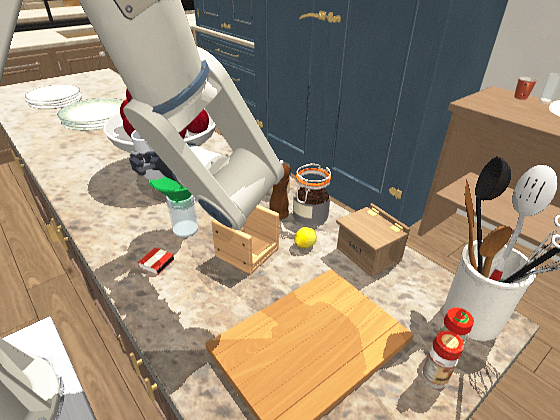

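View pics/t9.png

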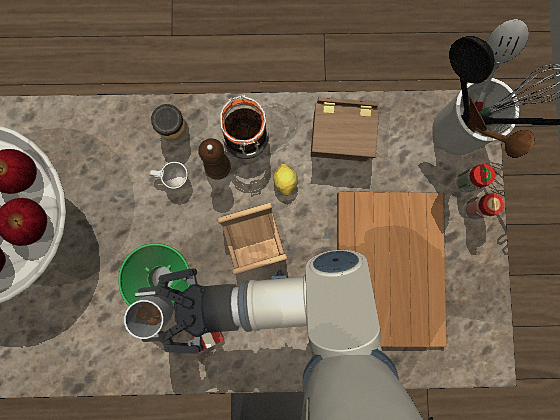

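The scene and top views show the beaker beside the funnel axis, upright at (145,318) in the top view, nuts inside, with the jar and funnel unmoved. I tip it in stages.

```bash
cat >> plan.py <<'E'
Fn=np.array([506.5,240.,0])
AZ=np.radians(95)
def pr(phi,gz,d=58):
    k=np.array([np.cos(AZ),np.sin(AZ),0]); h=-np.array([-np.sin(AZ),np.cos(AZ),0])
    R=Ro.from_rotvec(np.radians(phi)*k)*Rg(AZ,A,0); return tcp(Fn-d*h+[0,0,gz],R,26),R
E
python3 - <<'E'
from tr import *
P=[pr(x,245) for x in (4,10,17,24,31,38,45,52,59,66,72,76)]
for p,R in P[::3]: print(kin.ik(p,R).round(2),p.round(),kin.ok(kin.ik(p,R)))
rows(P,255)
E
```

```text
[-0.16  0.59  2.09  1.27  1.53 -1.05] [446. 260. 240.] True
[-0.15  0.61  2.05  1.23  1.57 -0.69] [445. 260. 241.] True
[-0.14  0.64  2.01  1.2   1.62 -0.32] [443. 260. 242.] True
[-0.13  0.68  1.99  1.2   1.68  0.02] [442. 260. 243.] True
[255, [-0.5, -0.5, 0.8], [0.022, -0.000, 0.069]],
[255, [-0.5, -0.6, 0.8], [0.040, -0.001, 0.172]],
[255, [-0.5, -0.7, 0.8], [0.061, -0.001, 0.292]],
[255, [-0.5, -0.7, 0.8], [0.082, -0.002, 0.413]],
[255, [-0.4, -0.8, 0.8], [0.103, -0.003, 0.533]],
[255, [-0.4, -0.8, 0.8], [0.125, -0.003, 0.653]],
[255, [-0.4, -0.8, 0.8], [0.146, -0.004, 0.774]],
[255, [-0.3, -0.9, 0.8], [0.167, -0.004, 0.894]],
[255, [-0.3, -0.9, 0.8], [0.188, -0.005, 1.015]],
[255, [-0.2, -0.9, 0.8], [0.209, -0.006, 1.135]],
[255, [-0.2, -0.9, 0.7], [0.227, -0.006, 1.238]],
[255, [-0.2, -1.0, 0.7], [0.239, -0.006, 1.307]],
```

Call:
play_rows:
  rows:
    - [255, [-0.5, -0.5, 0.8], [0.022, 0, 0.069]]
    - [255, [-0.5, -0.6, 0.8], [0.04, -0.001, 0.172]]
    - [255, [-0.5, -0.7, 0.8], [0.061, -0.001, 0.292]]
    - [255, [-0.5, -0.7, 0.8], [0.082, -0.002, 0.413]]
    - [255, [-0.4, -0.8, 0.8], [0.103, -0.003, 0.533]]
    - [255, [-0.4, -0.8, 0.8], [0.125, -0.003, 0.653]]
    - [255, [-0.4, -0.8, 0.8], [0.146, -0.004, 0.774]]
    - [255, [-0.3, -0.9, 0.8], [0.167, -0.004, 0.894]]
    - [255, [-0.3, -0.9, 0.8], [0.188, -0.005, 1.015]]
    - [255, [-0.2, -0.9, 0.8], [0.209, -0.006, 1.135]]
    - [255, [-0.2, -0.9, 0.7], [0.227, -0.006, 1.22]]
    - [255, [-0.2, -0.9, 0.7], [0.227, -0.006, 1.238]]

```text
clock: 16.1
eef_pos: [443.0, 259.5, 243.1]
tcp_rot: [-1.626, -0.305, 0.27]
contact_force: [-0.1, -0.1, -1.8]
opening: 0.719
```

Run:
```python
from tr import *
from h import *
s=st(); R=Ro.from_euler("xyz",s["tcp_rot"]); print((s["eef_pos"]-R.apply([0,0,26])).round(1))
p2,d2=grab_frame("top"); cv2.imwrite("pics/t10.png",cv2.resize(cv2.cvtColor(p2[220:400,90:330],cv2.COLOR_RGB2BGR),None,fx=3,fy=3))
P=[pr(*x) for x in ((74,240),(77,236),(80,232),(83,230),(86,230),(89,230),(91,230),(93,230),(95,230),(97,230))]
rows(P,255)
```

```text
t 16.10 p [443.  259.5 243.1] rpy [-1.626 -0.305  0.27 ] q [-0.138  0.697  1.98   1.195  1.694  0.125] F [-0.1 -0.1 -1.8] op 0.719
[449.5 234.4 244.5]
[255, [-0.2, 0.4, 0.1], [0.006, -0.000, 0.033]],
[255, [-0.3, 0.8, 0.1], [0.015, -0.000, 0.084]],
[255, [-0.4, 1.1, 0.1], [0.024, -0.000, 0.136]],
[255, [-0.5, 1.3, 0.1], [0.033, -0.000, 0.187]],
[255, [-0.5, 1.3, 0.1], [0.042, -0.000, 0.239]],
[255, [-0.5, 1.2, 0.1], [0.051, -0.000, 0.290]],
[255, [-0.5, 1.2, 0.1], [0.057, -0.000, 0.325]],
[255, [-0.5, 1.2, 0.1], [0.063, -0.000, 0.359]],
[255, [-0.4, 1.2, 0.1], [0.069, -0.000, 0.394]],
[255, [-0.4, 1.2, 0.1], [0.075, -0.000, 0.428]],
```

View pics/t10.png

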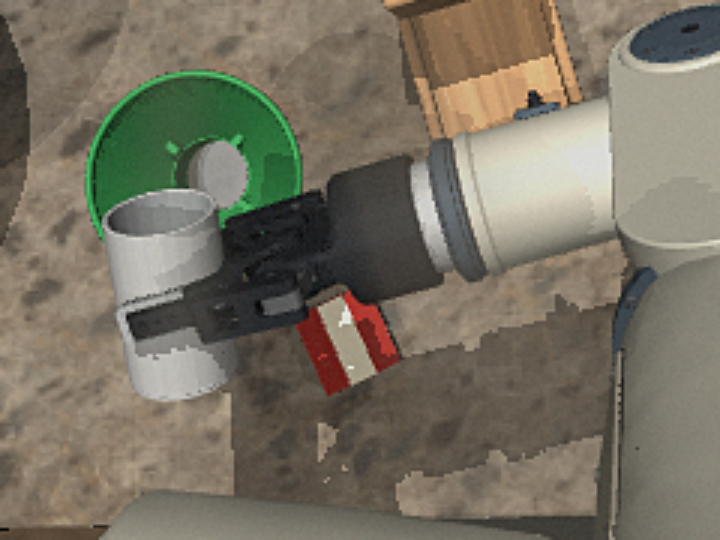

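The beaker lies tipped over the near part of the funnel, with its mouth at crop (160,212), still holding the nuts. I check the mouth position with the depth picture before going past 90°.

Run:
```python
from h import *
c=calibration("top"); p,d=grab_frame("top"); P=cloud(c,d)
# upper edge of rim and left/right edges
for u,v in ((143,284),(143,285),(126,290),(127,291),(162,287),(161,288),(145,315),(130,300),(160,300)): print(u,v,P[v,u].round(0))
```

```text
143 284 [501. 241. 238.]
143 285 [499. 242. 236.]
126 290 [492. 264. 258.]
127 291 [490. 264. 255.]
162 287 [485. 257.  10.]
161 288 [494. 207. 256.]
145 315 [452. 228. 277.]
130 300 [477. 251. 284.]
160 300 [475. 206. 267.]
```

The mouth centre is about (493,236,257) with the lip at about (501,241), over the funnel's middle at (506,240). I continue slowly.

Call:
play_rows:
  rows:
    - [255, [-0.2, 0.4, 0.2], [0.006, 0, 0.033]]
    - [255, [-0.3, 0.8, 0.3], [0.015, 0, 0.084]]
    - [255, [-0.4, 1.1, 0.3], [0.024, 0, 0.136]]
    - [255, [-0.5, 1.3, 0.3], [0.033, 0, 0.187]]
    - [255, [-0.5, 1.3, 0.3], [0.042, 0, 0.239]]
    - [255, [-0.5, 1.2, 0.3], [0.051, 0, 0.29]]
    - [255, [-0.5, 1.2, 0.3], [0.057, 0, 0.325]]
    - [255, [-0.5, 1.2, 0.3], [0.063, 0, 0.359]]
    - [255, [-0.4, 1.2, 0.3], [0.069, 0, 0.394]]
    - [255, [-0.4, 1.2, 0.3], [0.075, 0, 0.428]]
    - [255, [-0.4, 1.2, 0.3], [0.075, 0, 0.428]]
    - [255, [-0.4, 1.2, 0.3], [0.075, 0, 0.428]]

```text
clock: 17.2
eef_pos: [441.5, 262.6, 230.6]
tcp_rot: [-1.55, 0.118, 0.264]
contact_force: [-0.2, -0.0, -1.3]
opening: 0.716
```

Run:
```python
from tr import *
from h import *
s=st(); R=Ro.from_euler("xyz",s["tcp_rot"]); print((s["eef_pos"]-R.apply([0,0,26])).round(1))
p2,d2=grab_frame("top"); cv2.imwrite("pics/t11.png",cv2.resize(cv2.cvtColor(p2[220:400,90:330],cv2.COLOR_RGB2BGR),None,fx=3,fy=3))
p2,d2=grab_frame("scene"); cv2.imwrite("pics/s11.png",cv2.resize(cv2.cvtColor(p2[120:280,80:300],cv2.COLOR_RGB2BGR),None,fx=3,fy=3))
rows([pr(x,230) for x in (98,100,102,104,106,108,110,112,114)],255)
```

```text
t 17.20 p [441.5 262.6 230.6] rpy [-1.55   0.118  0.264] q [-0.131  0.771  1.97   1.214  1.74   0.492] F [-0.2 -0.  -1.3] op 0.716
[448.2 237.5 230.1]
[255, [-0.0, 0.0, -0.3], [0.004, 0.002, 0.020]],
[255, [-0.0, -0.0, -0.3], [0.010, 0.002, 0.054]],
[255, [-0.0, -0.0, -0.3], [0.016, 0.001, 0.089]],
[255, [-0.0, -0.0, -0.3], [0.022, 0.001, 0.123]],
[255, [-0.0, -0.1, -0.3], [0.028, 0.001, 0.157]],
[255, [-0.0, -0.1, -0.3], [0.034, 0.001, 0.192]],
[255, [0.0, -0.1, -0.3], [0.040, 0.001, 0.226]],
[255, [0.0, -0.1, -0.3], [0.046, 0.001, 0.261]],
[255, [0.0, -0.1, -0.3], [0.053, 0.001, 0.295]],
```

View pics/t11.png

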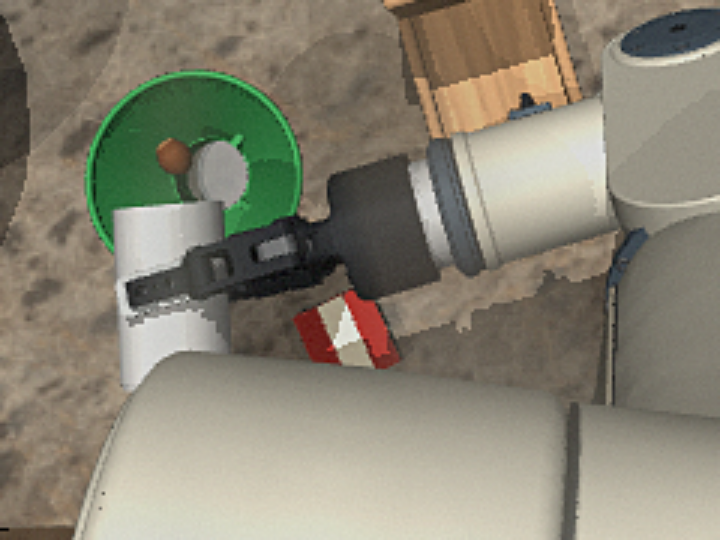

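View pics/s11.png

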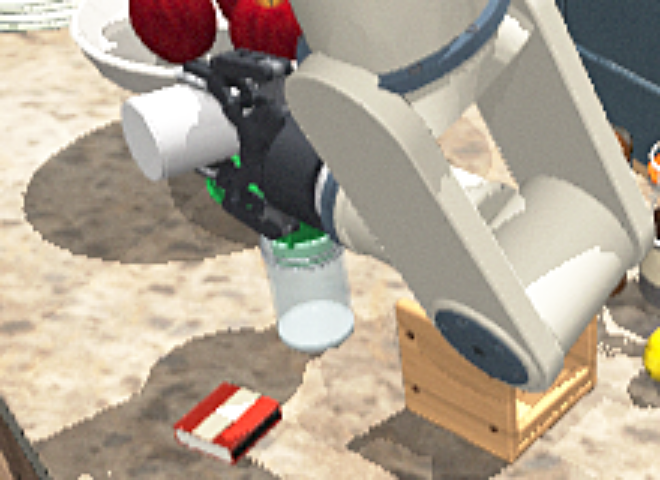

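One nut has left the beaker and is at the throat, crop (174,156). The others are still inside. I tip on to 112°.

Call:
play_rows:
  rows:
    - [255, [0, 0, 0], [0.004, 0, 0.02]]
    - [255, [0, 0, 0], [0.01, 0, 0.054]]
    - [255, [0, 0, 0], [0.013, 0, 0.07]]
    - [255, [0, 0, 0], [0.016, 0, 0.089]]
    - [255, [0, 0, 0], [0.019, 0, 0.106]]
    - [255, [0, 0, 0], [0.022, 0, 0.123]]
    - [255, [0, 0, 0], [0.025, 0, 0.14]]
    - [255, [0, 0, 0], [0.028, 0, 0.157]]
    - [255, [0, 0, 0], [0.031, 0, 0.174]]
    - [255, [0, 0, 0], [0.034, 0, 0.192]]
    - [255, [0, 0, 0], [0.034, 0, 0.192]]
    - [255, [0, 0, 0], [0.034, 0, 0.192]]

```text
clock: 18.3
eef_pos: [441.5, 262.6, 230.7]
tcp_rot: [-1.514, 0.311, 0.272]
contact_force: [-0.8, -0.3, -1.7]
opening: 0.716
```

Run:
```python
from tr import *
from h import *
s=st(); R=Ro.from_euler("xyz",s["tcp_rot"]); print((s["eef_pos"]-R.apply([0,0,26])).round(1))
p2,d2=grab_frame("top"); cv2.imwrite("pics/t12.png",cv2.resize(cv2.cvtColor(p2[220:400,90:330],cv2.COLOR_RGB2BGR),None,fx=3,fy=3))
p2,d2=grab_frame("scene"); cv2.imwrite("pics/s12.png",cv2.resize(cv2.cvtColor(p2[120:280,80:300],cv2.COLOR_RGB2BGR),None,fx=3,fy=3))
rows([pr(x,230) for x in (110,112,114,116)],255)
```

```text
t 18.30 p [441.5 262.6 230.7] rpy [-1.514  0.311  0.272] q [-0.132  0.792  1.972  1.228  1.761  0.667] F [-0.8 -0.3 -1.7] op 0.716
[448.  237.5 229.3]
[255, [-0.0, -0.1, -0.3], [0.006, 0.002, 0.033]],
[255, [-0.0, -0.1, -0.3], [0.012, 0.002, 0.067]],
[255, [-0.0, -0.1, -0.3], [0.019, 0.002, 0.102]],
[255, [-0.0, -0.1, -0.3], [0.025, 0.002, 0.136]],
```

View pics/t12.png

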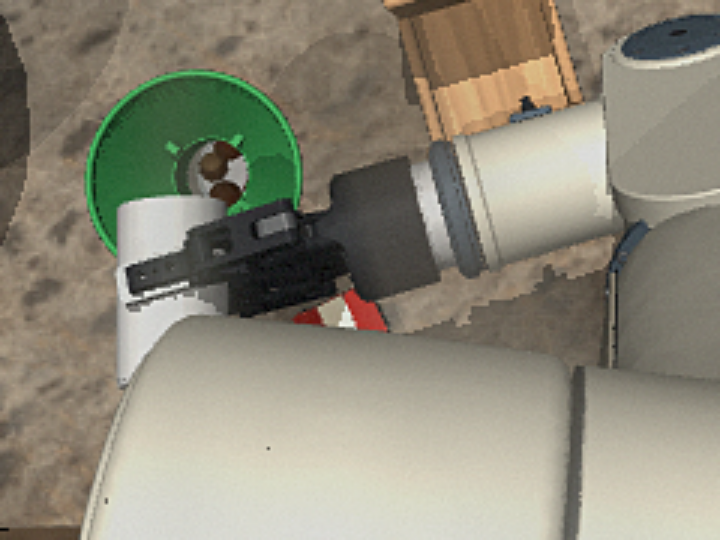

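View pics/s12.png

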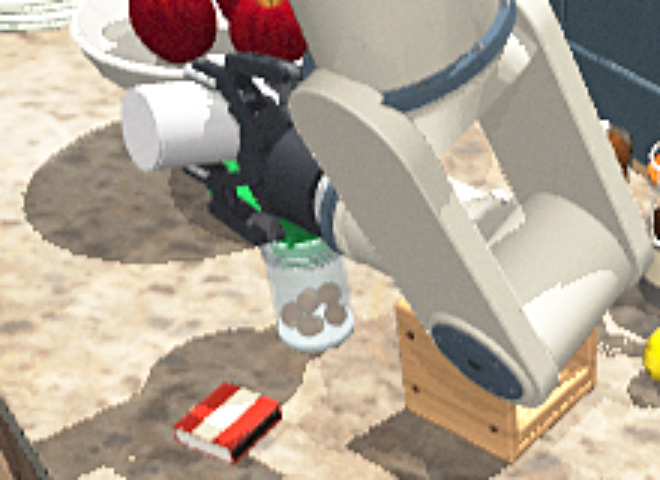

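Nuts lie in the jar, in the scene crop around (315,305), about four or five of them. To be sure, I tip to 115° with a small wiggle.

Call:
play_rows:
  rows:
    - [255, [0, -0.1, 0], [0.006, 0, 0.04]]
    - [255, [0, -0.1, 0], [0.012, 0, 0.08]]
    - [255, [0, -0.1, 0], [0.02, 0, 0.115]]
    - [255, [0, -0.1, 0], [0.012, 0, 0.05]]
    - [255, [0, -0.1, 0], [0.02, 0, 0.115]]
    - [255, [0, -0.1, 0], [0.012, 0, 0.05]]
    - [255, [0, -0.1, 0], [0.02, 0, 0.115]]
    - [255, [0, -0.1, 0], [0.02, 0, 0.115]]
    - [255, [0, -0.1, 0], [0.02, 0, 0.115]]
    - [255, [0, -0.1, 0], [0.02, 0, 0.115]]
    - [255, [0, -0.1, 0], [0.02, 0, 0.115]]
    - [255, [0, -0.1, 0], [0.02, 0, 0.115]]

```text
clock: 19.4
eef_pos: [441.8, 262.6, 231.7]
tcp_rot: [-1.491, 0.425, 0.281]
contact_force: [-0.2, -0.1, -1.3]
opening: 0.718
```

Run:
```python
from tr import *
from h import *
s=st()
p2,d2=grab_frame("scene"); cv2.imwrite("pics/s13.png",cv2.resize(cv2.cvtColor(p2[190:250,150:220],cv2.COLOR_RGB2BGR),None,fx=8,fy=8,interpolation=cv2.INTER_CUBIC))
P=[pr(x,245) for x in (108,101,94,87,80,73,66,59,52,45,38,31,24,17,10,4,0)]
rows(P[:12],255);
```

```text
t 19.40 p [441.8 262.6 231.7] rpy [-1.491  0.425  0.281] q [-0.133  0.801  1.975  1.238  1.772  0.772] F [-0.2 -0.1 -1.3] op 0.718
[255, [-0.6, -1.3, -0.2], [-0.020, 0.002, -0.116]],
[255, [-0.6, -1.3, -0.2], [-0.041, 0.002, -0.236]],
[255, [-0.6, -1.2, -0.2], [-0.062, 0.002, -0.357]],
[255, [-0.6, -1.2, -0.2], [-0.083, 0.002, -0.477]],
[255, [-0.6, -1.1, -0.2], [-0.105, 0.002, -0.597]],
[255, [-0.5, -1.1, -0.2], [-0.126, 0.002, -0.717]],
[255, [-0.5, -1.1, -0.2], [-0.147, 0.002, -0.838]],
[255, [-0.4, -1.0, -0.2], [-0.169, 0.002, -0.958]],
[255, [-0.4, -1.0, -0.2], [-0.190, 0.002, -1.078]],
[255, [-0.3, -1.0, -0.2], [-0.211, 0.002, -1.199]],
[255, [-0.3, -1.0, -0.2], [-0.233, 0.002, -1.319]],
[255, [-0.2, -0.9, -0.2], [-0.254, 0.002, -1.439]],
```

View pics/s13.png

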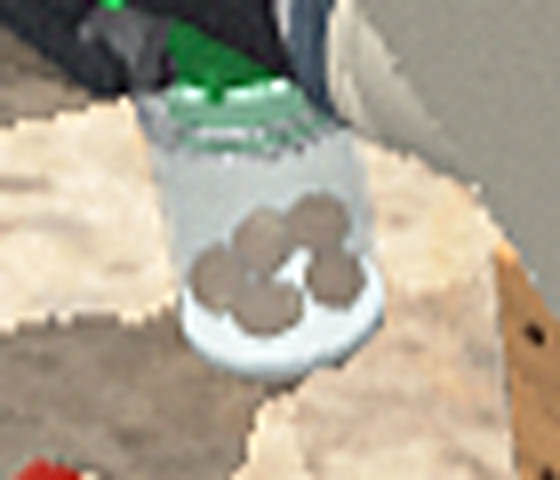

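All five nuts are visible in the jar: five blobs between (190,200) and (360,330). I turn the beaker back upright, raised a little.

Call:
play_rows:
  rows:
    - [255, [-0.6, -1.3, -0.2], [-0.02, 0, -0.116]]
    - [255, [-0.6, -1.3, -0.2], [-0.041, 0, -0.236]]
    - [255, [-0.6, -1.2, -0.2], [-0.062, 0, -0.357]]
    - [255, [-0.6, -1.2, -0.2], [-0.083, 0, -0.477]]
    - [255, [-0.6, -1.1, -0.2], [-0.105, 0, -0.597]]
    - [255, [-0.5, -1.1, -0.2], [-0.126, 0, -0.717]]
    - [255, [-0.5, -1.1, -0.2], [-0.147, 0, -0.838]]
    - [255, [-0.4, -1.0, -0.2], [-0.169, 0, -0.958]]
    - [255, [-0.4, -1.0, -0.2], [-0.19, 0, -1.078]]
    - [255, [-0.3, -1.0, -0.2], [-0.211, 0, -1.199]]
    - [255, [-0.3, -1.0, -0.2], [-0.233, 0, -1.319]]
    - [255, [-0.2, -0.9, -0.2], [-0.254, 0, -1.439]]

```text
clock: 20.45
eef_pos: [444.3, 260.6, 240.8]
tcp_rot: [-1.857, -1.01, 0.423]
contact_force: [-0.4, -0.6, -1.9]
opening: 0.714
```

Run:
```python
from tr import *
s=st()
rows([pr(x,250) for x in (24,17,10,4,0,0)],255)
```

```text
t 20.45 p [444.3 260.6 240.8] rpy [-1.857 -1.01   0.423] q [-0.146  0.62   2.034  1.214  1.586 -0.569] F [-0.4 -0.6 -1.9] op 0.714
[255, [0.4, -0.2, -0.1], [-0.022, 0.002, -0.114]],
[255, [0.5, -0.2, -0.1], [-0.043, 0.002, -0.234]],
[255, [0.5, -0.1, -0.1], [-0.064, 0.001, -0.355]],
[255, [0.5, -0.1, -0.1], [-0.083, 0.001, -0.458]],
[255, [0.5, -0.1, -0.1], [-0.095, 0.001, -0.527]],
[255, [0.5, -0.1, -0.1], [-0.095, 0.001, -0.527]],
```

Call:
play_rows:
  rows:
    - [255, [0.4, -0.2, -0.1], [-0.022, 0.002, -0.114]]
    - [255, [0.5, -0.2, -0.1], [-0.043, 0.002, -0.234]]
    - [255, [0.5, -0.1, -0.1], [-0.064, 0, -0.355]]
    - [255, [0.5, -0.1, -0.1], [-0.083, 0, -0.458]]
    - [255, [0.5, -0.1, -0.1], [-0.095, 0, -0.527]]
    - [255, [0.5, -0.1, -0.1], [-0.095, 0, -0.527]]
    - [255, [0.5, -0.1, -0.1], [-0.095, 0, -0.527]]

```text
clock: 21.03
eef_pos: [445.9, 260.6, 245.5]
tcp_rot: [-3.092, -1.395, 1.609]
contact_force: [-0.1, -0.1, -2.1]
opening: 0.717
```

Run:
```python
from tr import *
s=st(); R=Ro.from_euler("xyz",s["tcp_rot"]); c0=s["eef_pos"]-R.apply([0,0,26]); z=R.apply([0,0,1]); az=np.arctan2(z[1],z[0])
P=carry(c0,az,[600,-225,251],np.radians(50),24)
for p,R in P[::6]: q=kin.ik(p,R); print(q.round(2),kin.ok(q))
rows(P[:12],255)
```

```text
t 21.03 p [445.9 260.6 245.5] rpy [-3.092 -1.395  1.609] q [-0.161  0.572  2.094  1.27   1.527 -1.102] F [-0.1 -0.1 -2.1] op 0.717
[-0.16  0.57  2.09  1.27  1.53 -1.11] True
[-0.36  0.58  2.08  1.24  1.55 -1.11] True
[-0.64  0.61  1.99  1.24  1.56 -1.05] True
[-0.82  0.66  1.86  1.3   1.55 -0.96] True
[255, [-0.0, 0.1, -0.2], [-0.004, 0.001, -0.008]],
[255, [-0.2, 0.3, -0.9], [-0.015, 0.001, -0.006]],
[255, [-0.3, 0.6, -2.0], [-0.033, 0.001, -0.003]],
[255, [-0.6, 1.0, -3.4], [-0.057, 0.001, 0.001]],
[255, [-0.9, 1.5, -5.2], [-0.087, 0.001, 0.007]],
[255, [-1.3, 2.1, -7.3], [-0.121, 0.002, 0.013]],
[255, [-1.7, 2.7, -9.6], [-0.159, 0.002, 0.019]],
[255, [-2.1, 3.4, -12.1], [-0.201, 0.002, 0.027]],
[255, [-2.6, 4.2, -14.8], [-0.245, 0.002, 0.035]],
[255, [-3.0, 4.9, -17.6], [-0.291, 0.002, 0.043]],
[255, [-3.5, 5.7, -20.5], [-0.339, 0.002, 0.051]],
[255, [-4.0, 6.5, -23.4], [-0.387, 0.003, 0.060]],
```

Call:
play_rows:
  rows:
    - [255, [0, 0.1, -0.2], [-0.004, 0, -0.008]]
    - [255, [-0.2, 0.3, -0.9], [-0.015, 0, -0.006]]
    - [255, [-0.3, 0.6, -2.0], [-0.033, 0, -0.003]]
    - [255, [-0.6, 1.0, -3.4], [-0.057, 0, 0.001]]
    - [255, [-0.9, 1.5, -5.2], [-0.087, 0, 0.007]]
    - [255, [-1.3, 2.1, -7.3], [-0.121, 0.002, 0.013]]
    - [255, [-1.7, 2.7, -9.6], [-0.159, 0.002, 0.019]]
    - [255, [-2.1, 3.4, -12.1], [-0.201, 0.002, 0.027]]
    - [255, [-2.6, 4.2, -14.8], [-0.245, 0.002, 0.035]]
    - [255, [-3.0, 4.9, -17.6], [-0.291, 0.002, 0.043]]
    - [255, [-3.5, 5.7, -20.5], [-0.339, 0.002, 0.051]]
    - [255, [-4.0, 6.5, -23.4], [-0.387, 0.003, 0.06]]

```text
clock: 22.03
eef_pos: [531.8, 27.2, 246.5]
tcp_rot: [3.136, -1.397, 1.268]
contact_force: [0.2, 0.5, -1.7]
opening: 0.713
```

Run:
```python
from tr import *
s=st(); R=Ro.from_euler("xyz",s["tcp_rot"]); c0=s["eef_pos"]-R.apply([0,0,26]); z=R.apply([0,0,1]); az=np.arctan2(z[1],z[0])
print(c0.round(),np.degrees(az))
rows(carry(c0,az,[600,-225,251],np.radians(50),10),255)
```

```text
t 22.03 p [531.8  27.2 246.5] rpy [ 3.136 -1.397  1.268] q [-0.604  0.602  2.011  1.23   1.566 -1.069] F [ 0.2  0.5 -1.7] op 0.713
[524.   3. 251.] 72.30841171636472
[255, [-0.1, 0.4, -0.5], [-0.011, -0.001, 0.003]],
[255, [-0.4, 1.6, -2.0], [-0.040, -0.001, 0.008]],
[255, [-0.7, 3.3, -4.1], [-0.083, -0.001, 0.016]],
[255, [-1.2, 5.3, -6.7], [-0.135, -0.001, 0.025]],
[255, [-1.7, 7.6, -9.6], [-0.192, -0.001, 0.035]],
[255, [-2.2, 9.8, -12.5], [-0.248, -0.001, 0.045]],
[255, [-2.7, 11.9, -15.1], [-0.301, -0.001, 0.054]],
[255, [-3.0, 13.6, -17.3], [-0.344, -0.001, 0.061]],
[255, [-3.3, 14.7, -18.7], [-0.373, -0.001, 0.067]],
[255, [-3.4, 15.1, -19.3], [-0.383, -0.001, 0.068]],
```

Call:
play_rows:
  rows:
    - [255, [-0.1, 0.4, -0.5], [-0.011, 0, 0.003]]
    - [255, [-0.4, 1.6, -2.0], [-0.04, 0, 0.008]]
    - [255, [-0.7, 3.3, -4.1], [-0.083, 0, 0.016]]
    - [255, [-1.2, 5.3, -6.7], [-0.135, 0, 0.025]]
    - [255, [-1.7, 7.6, -9.6], [-0.192, 0, 0.035]]
    - [255, [-2.2, 9.8, -12.5], [-0.248, 0, 0.045]]
    - [255, [-2.7, 11.9, -15.1], [-0.301, 0, 0.054]]
    - [255, [-3.0, 13.6, -17.3], [-0.344, 0, 0.061]]
    - [255, [-3.3, 14.7, -18.7], [-0.373, 0, 0.067]]
    - [255, [-3.4, 15.1, -19.3], [-0.383, 0, 0.068]]
    - [255, [-3.4, 15.1, -19.3], [-0.383, 0, 0.068]]
    - [255, [-3.4, 15.1, -19.3], [-0.383, 0, 0.068]]

```text
clock: 23.03
eef_pos: [616.1, -201.5, 246.3]
tcp_rot: [-3.14, -1.398, 0.877]
contact_force: [-0.8, 0.9, -1.8]
opening: 0.717
```

Run:
```python
from tr import *
from h import *
s=st(); R=Ro.from_euler("xyz",s["tcp_rot"]); c0=s["eef_pos"]-R.apply([0,0,26]); print(c0.round(1))
save(grab_frame("wrist")[0],"pics/w14.png")
rows([(tcp([600,-225,z],Rg(np.radians(50),A,0),26),Rg(np.radians(50),A,0)) for z in (251,80,72)],255)
```

```text
t 23.03 p [ 616.1 -201.5  246.3] rpy [-3.14  -1.398  0.877] q [-0.858  0.684  1.808  1.335  1.532 -0.931] F [-0.8  0.9 -1.8] op 0.717
[ 599.8 -221.3  250.8]
[255, [-0.0, 0.3, -0.3], [-0.007, -0.002, 0.001]],
[255, [-16.9, 0.3, 2.6], [-0.007, -0.002, 0.001]],
[255, [-17.7, 0.3, 2.8], [-0.007, -0.002, 0.001]],
```

View pics/w14.png

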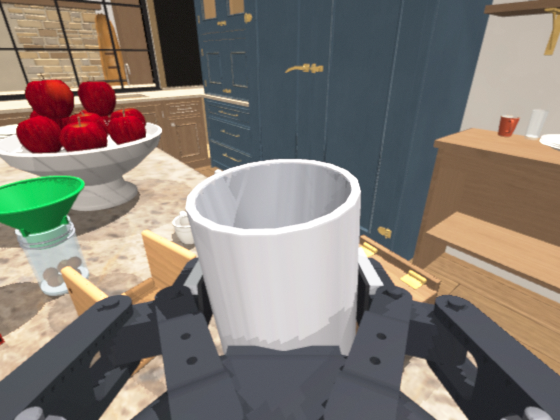

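The nuts show in the jar at (62,275) and the funnel is seated. The beaker seems to have turned slightly in the grip: its rim centre went from (284,187) to (276,195). I measure its lean from the depth picture.

Run:
```python
from h import *
s=st(); c=calibration("wrist"); p,d=grab_frame("wrist"); P=cloud(c,d)
hsv=cv2.cvtColor(p,cv2.COLOR_RGB2HSV)
m=(d>0)&(hsv[:,:,1]<40)&(hsv[:,:,2]>100)
m[:150]=0;m[:,:180]=0;m[:,380:]=0; m[345:]=0
C=np.array([600,-222,0]); m&=(np.hypot(P[:,:,0]-600,P[:,:,1]+222)<45)&(P[:,:,2]>200)
# outer wall facing camera: fit cylinder r=31 by least squares on front wall points
from scipy.optimize import least_squares
vv,uu=np.nonzero(m); Q=P[m]
fr=(vv>245)&(vv<330)&(uu>215)&(uu<345); Q1=Q[fr]; print(len(Q1),Q1.mean(0).round(1))
def f(x):
    u=np.array([x[2],x[3],1]);u/=np.linalg.norm(u); w=Q1-np.array([x[0],x[1],255]); return np.linalg.norm(np.cross(w,u),axis=1)-31
r_=least_squares(f,[600,-222,0,0],loss="soft_l1"); print("cyl",r_.x.round(3),np.abs(r_.fun).mean())
# topmost z per point for rim
az=np.arctan2(Q[:,1]+222,Q[:,0]-600)
for a in np.arange(-3,3.2,.5):
    k=np.abs(az-a)<.25
    if k.sum()>5: print("%.1f"%a,k.sum(),np.percentile(Q[k,2],98).round(1))
```

```text
t 23.08 p [ 616.2 -201.1  246.4] rpy [-3.139 -1.398  0.877] q [-0.858  0.684  1.809  1.335  1.532 -0.931] F [ 0.2  0.6 -1.6] op 0.718
10787 [ 581.3 -242.3  275.5]
cyl [ 6.00277e+02 -2.20480e+02 -8.00000e-02  3.40000e-02] 0.3350458564597464
-3.0 3055 296.6
-2.5 5564 297.5
-2.0 5264 298.6
-1.5 3329 299.9
-1.0 1075 300.6
-0.5 635 300.9
0.0 1069 300.7
0.5 1624 299.9
1.0 1981 298.9
1.5 1931 297.7
2.0 1354 296.7
2.5 717 296.2
3.0 1211 296.2
```

```bash
cat > put.py <<'E'
from tr import *
def beaker(s):
    R=Ro.from_euler("xyz",s["tcp_rot"]); return R
u=np.array([-.08,.034,1]);u/=np.linalg.norm(u)
R0=Ro.from_euler("xyz",[-3.139,-1.398,.877]); p0=np.array([616.2,-201.1,246.4])
bot=np.array([600.28,-220.48,255])+u*(198.7-255)/u[2]
bt=R0.inv().apply(bot-p0); ut=R0.inv().apply(u)     # in the tool frame
ax=np.cross(u,[0,0,1]); Rn=Ro.from_rotvec(ax/np.linalg.norm(ax)*np.arcsin(np.linalg.norm(ax)))*R0
def put(x,y,z): return np.array([x,y,z])-Rn.apply(bt),Rn
E
python3 - <<'E'
from put import *
s=st(); print(bot.round(1),bt.round(1),Rn.apply(ut).round(3),"tool y z",Rn.apply([0,1,0]).round(3))
P=[put(600,-222,z) for z in (199,170,140,110,80,55,38,30,28,28)]
print(P[-1][0]); rows(P,255)
E
```

```text
t 23.13 p [ 616.3 -201.   246.4] rpy [-3.14  -1.398  0.877] q [-0.857  0.684  1.809  1.335  1.532 -0.931] F [ 0.4  0.2 -1.9] op 0.715
[ 604.8 -222.4  198.7] [-51.1   4.8 -15.1] [ 0. -0.  1.] tool y z [ 0.767 -0.636 -0.083]
[ 615.21013589 -202.31830775   75.33223813]
[255, [-0.0, -0.0, -0.2], [0.014, -0.025, 0.082]],
[255, [-2.9, 0.0, 0.3], [0.014, -0.025, 0.082]],
[255, [-5.9, 0.0, 0.8], [0.014, -0.025, 0.082]],
[255, [-8.8, 0.0, 1.4], [0.014, -0.025, 0.082]],
[255, [-11.8, 0.0, 1.9], [0.014, -0.025, 0.082]],
[255, [-14.2, 0.0, 2.3], [0.014, -0.025, 0.082]],
[255, [-15.9, 0.0, 2.6], [0.014, -0.025, 0.082]],
[255, [-16.7, 0.0, 2.7], [0.014, -0.025, 0.082]],
[255, [-16.9, 0.0, 2.8], [0.014, -0.025, 0.082]],
[255, [-16.9, 0.0, 2.8], [0.014, -0.025, 0.082]],
```

Call:
play_rows:
  rows:
    - [255, [-0.5, 0, -0.1], [0.014, -0.025, 0.082]]
    - [255, [-2.0, 0, 0.1], [0.014, -0.025, 0.082]]
    - [255, [-4.5, 0, 0.6], [0.014, -0.025, 0.082]]
    - [255, [-7.5, 0, 1.1], [0.014, -0.025, 0.082]]
    - [255, [-10.5, 0, 1.7], [0.014, -0.025, 0.082]]
    - [255, [-13.0, 0, 2.1], [0.014, -0.025, 0.082]]
    - [255, [-15.0, 0, 2.4], [0.014, -0.025, 0.082]]
    - [255, [-16.2, 0, 2.6], [0.014, -0.025, 0.082]]
    - [255, [-16.9, 0, 2.8], [0.014, -0.025, 0.082]]
    - [255, [-16.9, 0, 2.8], [0.014, -0.025, 0.082]]
    - [255, [-16.9, 0, 2.8], [0.014, -0.025, 0.082]]

```text
clock: 24.05
eef_pos: [616.0, -203.5, 75.6]
tcp_rot: [-2.745, -1.357, 0.488]
contact_force: [0.0, 0.4, -2.1]
opening: 0.716
```

Run:
```python
from put import *
from h import *
s=st(); R=Ro.from_euler("xyz",s["tcp_rot"]); print("bottom",(s["eef_pos"]+R.apply(bt)).round(1),R.apply(ut).round(3))
rows([put(600,-222,z) for z in (26,24,22,21,20.5)],255)
c=calibration("wrist"); p,d=grab_frame("wrist"); P=cloud(c,d); hsv=cv2.cvtColor(p,cv2.COLOR_RGB2HSV)
m=(d>0)&(hsv[:,:,1]<40)&(hsv[:,:,2]>100)&(np.hypot(P[:,:,0]-600,P[:,:,1]+222)<40)&(P[:,:,2]>100); Q=P[m]
az=np.arctan2(Q[:,1]+222,Q[:,0]-600)
print([np.percentile(Q[np.abs(az-a)<.3,2],98).round(1) for a in np.arange(-3,3.1,.75)])
```

```text
t 24.05 p [ 616.  -203.5   75.6] rpy [-2.745 -1.357  0.488] q [-0.857  0.965  1.753  1.328  1.464 -1.069] F [ 0.   0.4 -2.1] op 0.716
bottom [ 600.8 -223.1   28.3] [-0.001  0.001  1.   ]
[255, [-0.2, -0.1, 0.1], [0.002, -0.000, 0.001]],
[255, [-0.4, -0.1, 0.1], [0.002, -0.000, 0.001]],
[255, [-0.6, -0.1, 0.2], [0.002, -0.000, 0.001]],
[255, [-0.7, -0.1, 0.2], [0.002, -0.000, 0.001]],
[255, [-0.8, -0.1, 0.2], [0.002, -0.000, 0.001]],
[np.float64(128.6), np.float64(128.6), np.float64(128.6), np.float64(128.7), np.float64(128.3), np.float64(128.2), np.float64(128.2), np.float64(128.5), np.float64(128.7)]
```

It is level now, with the rim at 128.5 all round and the bottom 7 mm above the board. I set it down.

Call:
play_rows:
  rows:
    - [255, [-0.2, 0, 0], [0, 0, 0]]
    - [255, [-0.4, 0, 0.1], [0, 0, 0]]
    - [255, [-0.6, 0, 0.1], [0, 0, 0]]
    - [255, [-0.7, 0, 0.1], [0, 0, 0]]
    - [255, [-0.75, 0, 0.1], [0, 0, 0]]
    - [255, [-0.75, 0, 0.1], [0, 0, 0]]
    - [255, [-0.75, 0, 0.1], [0, 0, 0]]

```text
clock: 24.68
eef_pos: [615.2, -203.8, 68.2]
tcp_rot: [-2.744, -1.357, 0.487]
contact_force: [-0.6, -0.5, 2.0]
opening: 0.716
```

Run:
```python
from put import *
s=st(); R=Ro.from_euler("xyz",s["tcp_rot"]); print("bottom",(s["eef_pos"]+R.apply(bt)).round(1))
```

```text
t 24.68 p [ 615.2 -203.8   68.2] rpy [-2.744 -1.357  0.487] q [-0.858  0.978  1.749  1.328  1.462 -1.078] F [-0.6 -0.5  2. ] op 0.716
bottom [ 600.  -223.5   20.9]
```

Call:
play_rows:
  rows:
    - [150, [0, 0, 0], [0, 0, 0]]
    - [80, [0, 0, 0], [0, 0, 0]]
    - [0, [0, 0, 0], [0, 0, 0]]
    - [0, [0, 0, 0], [0, 0, 0]]
    - [0, [0, 0, 0], [0, 0, 0]]
    - [0, [0, 0, 0], [0, 0, 0]]
    - [0, [-0.2, 0, -1], [0, 0, 0]]
    - [0, [-0.5, 0, -3], [0, 0, 0]]
    - [0, [-1, 0, -6], [0, 0, 0]]
    - [0, [-1.6, 0, -10], [0, 0, 0]]
    - [0, [-2.2, 0, -13], [0, 0, 0]]
    - [0, [-2.2, 0, -14], [0, 0, 0]]

```text
clock: 25.68
eef_pos: [522.4, -316.9, 73.4]
tcp_rot: [-2.751, -1.356, 0.49]
contact_force: [0.8, 0.9, 0.1]
opening: 1.0
```

Run:
```python
from h import *
s=st(); save(grab_frame("wrist")[0],"pics/w15.png")
p,d=grab_frame("top"); save(p,"pics/t15.png"); P=cloud(calibration("top"),d)
Z=P[:,:,2]; Q=P[(d>0)&(Z>114)&(Z<128)]; Q=Q[np.hypot(Q[:,0]-600,Q[:,1]+223)<45]; print("rim",cv2.minEnclosingCircle(Q[:,:2].astype(np.float32)),np.percentile(Q[:,2],[5,95]))
```

```text
t 25.68 p [ 522.4 -316.9   73.4] rpy [-2.751 -1.356  0.49 ] q [-1.08   0.992  1.661  1.129  1.575 -1.04 ] F [0.8 0.9 0.1] op 1.000
rim ((596.4063720703125, -225.1665496826172), 31.095731735229492) [115.04338666 122.93303729]
```

View pics/w15.png

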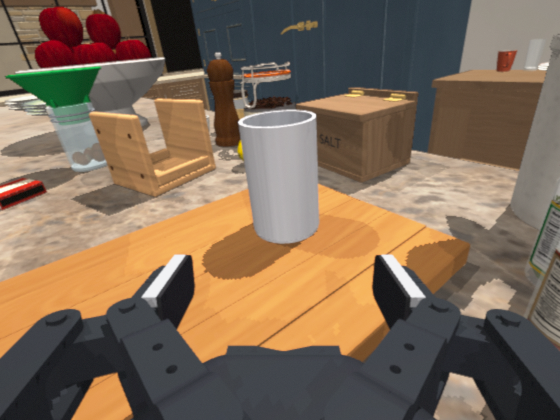

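View pics/t15.png

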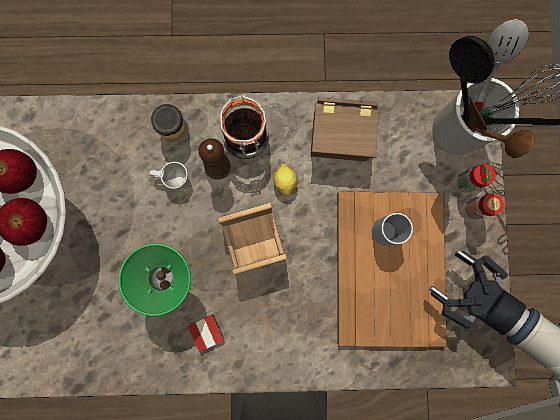

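The beaker stands upright and empty on the board at (397,228). The funnel sits in the jar at (155,279) with nuts below it, and the mill, cup and lemon are where they were. I settle briefly, check once more, and hand in.

Call:
play_rows:
  rows:
    - [0, [0, 0, 0], [0, 0, 0]]
    - [0, [0, 0, 0], [0, 0, 0]]
    - [0, [0, 0, 0], [0, 0, 0]]
    - [0, [0, 0, 0], [0, 0, 0]]
    - [0, [0, 0, 0], [0, 0, 0]]
    - [0, [0, 0, 0], [0, 0, 0]]

```text
clock: 26.28
eef_pos: [525.1, -312.1, 73.7]
tcp_rot: [-2.743, -1.357, 0.487]
contact_force: [0.1, 0.6, 0.0]
opening: 0.998
```

Run:
```python
from h import *
s=st(); print(np.abs(s["qvel"]).max())
p,d=grab_frame("top"); h=cv2.cvtColor(p,cv2.COLOR_RGB2HSV); c=calibration("top")
e=cv2.fitEllipse(max(cv2.findContours(cv2.inRange(h,(60,120,60),(90,255,255)),0,1)[0],key=cv2.contourArea)); print("funnel",e[0],ray(c,*e[0],165))
a=cv2.absdiff(p,cv2.cvtColor(cv2.imread("pics/top0.png"),cv2.COLOR_RGB2BGR)).max(2); print("mill/cup/lemon diff",[int((a[r]>40).sum()) for r in ((slice(130,190),slice(195,232)),(slice(158,192),slice(145,190)),(slice(160,198),slice(270,302)))])
print(r.sign_off())
```

```text
t 26.28 p [ 525.1 -312.1   73.7] rpy [-2.743 -1.357  0.487] q [-1.072  0.991  1.664  1.132  1.574 -1.041] F [0.1 0.6 0. ] op 0.998
0.006480415274394271
funnel (154.10980224609375, 279.1457214355469) [506.391211   239.02610591 165.        ]
mill/cup/lemon diff [47, 0, 0]
the job is handed in; nothing more can be done
None
```

The job is handed in at 26.3 s of the 61 s allowed. I lifted the beaker from the stand with a top grasp, set it on the board and let go. I then took it from the side, tipped it in stages to about 115° over the funnel, and put it back upright on the board, released.

**Last checks:**
- **Nuts:** all five were visible in the jar while pouring, and the top view showed the beaker empty afterwards.
- **Funnel:** it is at (506,239), the same place as before.
- **Cup and lemon:** there was no change in the top picture.
- **Robot:** it was at rest, gripper open and clear, with the largest joint speed 0.006 rad/s.

**What disagreed:**
- **Grip:** the beaker turned about 5° in the grip during the pour. I corrected this until the rim was level within 0.5 mm before setting it down.
- **Mill:** 47 pixels around the pepper mill differed from the first picture. I took it for a shadow or noise because the mill looked unmoved, but I did not measure its position again.
- **Beaker position:** the top camera put the beaker's rim about 4 mm from where the arm's readings placed it, a bit more than the 2 mm camera calibration.

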